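# Pick the tin from behind the tall stock and put the shelf back in order

### The arm

A 6-joint arm with a two-finger parallel gripper is mounted at the origin on the work surface. World frame = base frame: x ahead of the robot, y to its left, z up, the work surface at z = 0. Lengths are in m, angles in rad, forces in N, time in s.
With the tool pointing down it reaches from about 0.325 to 0.85 m from the base axis. Payload 4.4 kg.
Tool frame: the origin (TCP) lies at the very end of the fingers, on their centre line; the grasp point (between the pads) lies 19 mm behind it; z points along the fingers, x is the direction in which the jaws open and shut, and the axes are right-handed (so a half turn about z gives the same grasp; the last joint's range is limited). The gripper opens to 94 mm and grips with 3 to 60 N. Pads are 16 mm wide; open, the fingers measure 119 mm over their backs; the gripper's body (75 mm by 177 mm) begins 78 mm behind the grasp point.
Start: joints at [1.022, 0.207, 1.542, -0, 1.393, -0.15], TCP at [0.223, 0.53, 0.205] pointing down, gripper open.
Joint ranges: [-2.73, 2.73], [-0.86, 2.22], [0.23, 2.46], [-1.11, 4.25], [0.08, 2.63], [-2.82, 2.82]. Speed limits (rad/s): [2.79, 2.79, 3.14, 3.14, 3.14, 3.14].

### API

Orientations are given as a 3x3 rotation matrix whose columns are the frame's x, y, z axes.
In Python, from cell import bot gives the robot as it stands. The module is installed in compiled form; this text tells all that it offers.
- The arm moves only by the tool jog_arm, never from a script. Its argument "series" is a list that holds one entry, the list of rows, each a list of 6 numbers: the shift along the tool's x, y, z in mm, then the turn, a rotation vector about the tool's x, y, z in degrees. In form: [[[x, y, z, rx, ry, rz], ...]]. A call has 1 to 12 rows; each row shifts and turns the commanded pose from where the row before left it, along the tool's axes as they then stand; what a row does not reach is not made up. A row lasts 1/10 s, in which the tool goes at most 50 mm and 8.59 degrees, less where a joint would pass 70% of its speed; a pose out of reach is approached as far as the arm can. A call is refused whole if a number of a shift passes 50 or a number of a turn 8.59, either way. A call with a gripper value outside its range is refused whole. "grip" is the closure, from -1 (fully open) to 1 (shut), so that 0 is half open, set as the call begins (left out, the last holds). The fingers move at their own pace and stop on an object; "newtons" is the grip in N (left out, the last holds). Time passes only in rows, so rows that do not move let the fingers close. It gives the time, the measured TCP pose, the force and the opening at its end, in the units of the state.
- bot.read_state(): the state, without advancing time (a new reading comes with each control period).
- bot.snapshot(name): name is "side" or "top" or "wrist"; returns a dict with "frame" (480x640x3 uint8, red, green, blue), "fov_y" (degrees; the focal length in pixels is half the picture's height over the tangent of half this angle, whatever the lens; pixels are square), "cx", "cy" (the principal point, pixels), "pose" (4x4, takes a point from camera to world coordinates). Camera axes: x right, y down, z forward; pixel columns grow to the right and rows downward; lengths in m; the calibration is good to about 2 mm. The wrist camera is an equidistant fisheye: a pixel r from the principal point sees the ray r / f radians off the axis. A picture is of the moment at which its call begins. There is no depth.
- bot.sign_off(): hands the job in, once; it reports no verdict.
The state is a dict: "time_s": time; "joint_pos": joint angles; "joint_velocities": joint speeds; "effort": joint torques, N m; "ee_pos": TCP position; "eef_rot": TCP orientation; "wrist_force": force on the tool from outside, world axes, zero at the start; "wrist_torque": the same for the moment, N m; "gripper_width": finger opening in m.
Only numpy, scipy, OpenCV 4.12 (cv2) and the standard library are available. Lean on these libraries where they do the work, as an engineer would, in place of code of your own. Each camera call takes 0.05 s, during which the arm holds its last target.

### The job

Pick the tin for an online order: it stands at the back of the stock shelf, hemmed in by the bottle, the canister and the carton. First move those three off the shelf and stand them all upright in the low staging tray, then stand the tin upright in the pick tote, and finally put the bottle, the canister and the carton back upright on the shelf, each in the same spot where it stood before. Set everything down without dropping or tipping it, and leave the tape roll, mug and stapler alone.

Things in the scene. Friction and masses are not known exactly. Their poses are not given: they have to be found in the camera images.
- tin_center (a point): the ordered article: a low round aluminium tin with a slip lid (white paper disc on top), 60 mm in diameter (58 mm below the lid, which is the top 14 mm) and 44 mm tall, standing at the back of the shelf behind the three tall articles. The point is its centre, 22 mm above its underside; z is up.
- bottle_center (a point): a round amber glass bottle with a paper label, narrow neck and small black cap, 135 mm tall; the body is 52 mm in diameter (53 mm at the label, 22 to 77 mm up) and straight up to 100 mm above its underside, the neck and cap are 29 mm wide or less. The point is on its axis, 67.5 mm above its underside; z is up.
- canister_center (a point): a round white ceramic canister with a wooden lid, straight-sided, 54 mm in diameter (lid 55 mm, the top 14 mm), 118 mm tall. The point is its centre, 59 mm above its underside; z is up.
- carton_center (a point): an upright brown cardboard carton, 50 x 50 mm and 122 mm tall. The point is its centre, 61 mm above its underside; x and y are square to its faces, z is up.
- shelf: the stock shelf: fixed grey board, 190 mm (x) by 250 mm (y), top 30 mm above the bench; chrome wire fence at the back (+x edge, 55 mm above the board) and sides (40 mm above it), open in front (-x). Origin: centre of its underside, at bench height. The tin stands back in mid-width; one tall article in front of it, one at each side, in any order, with gaps of only about 3 to 17 mm between them.
- tray: the staging tray, fixed, white enamelled steel, 260 mm (x) by 180 mm (y), with a rim 14 mm high; rim wall 4 mm, floor 4 mm thick. Origin: centre of its underside. It lies to the left or right of the shelf, the tote on the other side.
- tote: the pick tote, a fixed open grey-blue plastic box, 240 mm (x) by 180 mm (y) and 55 mm tall, walls and floor 4 mm thick, with a rim that stands out 6 mm all round. Origin: centre of its underside.
- tape_roll: bystander: a roll of brown parcel tape lying flat, 90 mm in diameter, 48 mm tall, on the bench between the robot and the shelf. Origin: centre of its underside.
- mug: bystander: a blue mug, 80 mm in diameter, 92 mm tall, handle towards its own +y, on the bench to one side beyond the shelf. Origin: centre of its underside.
- stapler: bystander: a black stapler, about 36 by 125 mm and 52 mm tall, on the bench to one side beyond the shelf. Origin: centre of its underside.
Mind the look-alikes: they are no part of the job. What is shaped like the part that bears bottle_center but blue is not meant.

How it is judged:
On the way, in this order (a step that is already met when the one before it is completed fails the run):
1. the bottle, the canister and the carton all stand upright in the staging tray (x of bottle_center in the frame of tray between -0.115 and 0.115 m and y of bottle_center in the frame of tray between -0.08 and 0.08 m and z of bottle_center in the frame of tray below 0.0795 m and angle between each of bottle_center, canister_center, carton_center's own z axis and vertical below 0.15 rad and x of canister_center in the frame of tray between -0.115 and 0.115 m and y of canister_center in the frame of tray between -0.08 and 0.08 m and z of canister_center in the frame of tray below 0.071 m and x of carton_center in the frame of tray between -0.115 and 0.115 m and y of carton_center in the frame of tray between -0.08 and 0.08 m and z of carton_center in the frame of tray below 0.073 m), for 0.2 s.
2. the tin stands upright on the floor of the pick tote, the three tall articles still waiting in the tray (all of step 1 and x of tin_center in the frame of tote between -0.095 and 0.095 m and y of tin_center in the frame of tote between -0.065 and 0.065 m and z of tin_center in the frame of tote below 0.034 m and angle between tin_center's own z axis and vertical below 0.15 rad), for 0.2 s.
At the end, for the whole second after the job is handed in: The bottle, the canister and the carton each stand upright (within 0.1 rad) on the shelf within 15 mm of where they stood at the start, the tin stands upright (within 0.15 rad) on the floor of the pick tote, and all four are at rest (distance of each of bottle_center, canister_center, carton_center from where it was at the start of the episode below 0.015 m and angle between each of bottle_center, canister_center, carton_center's own z axis and vertical below 0.1 rad and linear speed of each of bottle, canister, carton, tin below 0.02 m/s and angular speed of each of bottle, canister, carton, tin below 0.2 rad/s and x of tin_center in the frame of tote between -0.095 and 0.095 m and y of tin_center in the frame of tote between -0.065 and 0.065 m and z of tin_center in the frame of tote below 0.034 m and angle between tin_center's own z axis and vertical below 0.15 rad); the robot touches nothing.
It fails at once if one of the goods is let go well above the place where it is to stand (dropped) ((contact force between bottle and the fingers below 0.02 N and height (world z) of bottle_center above 0.1275 m) or (contact force between canister and the fingers below 0.02 N and height (world z) of canister_center above 0.119 m) or (contact force between carton and the fingers below 0.02 N and height (world z) of carton_center above 0.121 m) or (contact force between tin and the fingers below 0.02 N and height (world z) of tin_center above 0.082 m)).
It fails at once if one of the goods is tipped over (angle between any of bottle_center, canister_center, carton_center, tin_center's own z axis and vertical above 0.6 rad).
It fails at once if the tape roll, mug or stapler is pushed away (distance of any of tape_roll, mug, stapler from where it was at the start of the episode above 0.02 m).
It also fails if it takes over 141 s, if anything falls off the work surface, if the arm or the gripper's body presses on something with over 40 N, if the wrist force passes 120 N, or if a joint passes its speed limit or range.

## Working session

There is one attempt and no reset: what is moved stays moved. The work goes in short steps, Python scripts to look and compute and a tool call to move; the robot and the scene stay as the last step left them, time stands still between calls to the robot, and variables do not carry over. Pictures are saved under pics/ and viewed, and the job is handed in when it is done.

Besides the shell and the picture viewer there is one more tool, called after ">>>" as name(argument=value, ...) on one line, values as JSON. jog_arm: Moves the arm, as the interface text tells. Its arguments: {"type":"object","properties":{"series":{"type":"array","items":{"type":"array","items":{"type":"array","items":{"type":"number"}}}},"grip":{"type":"number"},"newtons":{"type":"number"}},"required":["series"]}

```bash
mkdir -p pics; ls; python3 - <<'E'
from cell import bot
import cv2,json
s=bot.read_state()
for k,v in s.items(): print(k,v)
for n in ["side","top","wrist"]:
    d=bot.snapshot(n); cv2.imwrite(f"pics/{n}0.png",d["frame"][:,:,::-1]); print(n,d["fov_y"],d["cx"],d["cy"],d["pose"])
E
```

```text
pics
time_s 0.0
joint_pos [ 1.02150517e+00  2.07413749e-01  1.54293118e+00 -2.85240751e-05
  1.39350657e+00 -1.50491994e-01]
joint_velocities [ 7.51723777e-04  1.79052323e-04  1.36118235e-03 -7.79985894e-04
  9.38390537e-05 -9.89055533e-04]
effort [-8.78389401e-04 -3.70863390e+01 -2.81418943e+01  6.95806649e-02
  3.62177775e-02 -1.50168521e-04]
ee_pos [0.22286964 0.52917807 0.20430518]
eef_rot [[ 3.88306059e-01  9.21529744e-01 -1.15535390e-03]
 [ 9.21527752e-01 -3.88307653e-01 -1.94120996e-03]
 [-2.23751548e-03 -3.10907090e-04 -9.99997448e-01]]
wrist_force [ 0.18350497 -0.62031828 -0.55716747]
wrist_torque [-0.00493126 -0.01875928 -0.00575693]
gripper_width 0.09401824437205332
side 51.21093292752883 312.78317567077283 242.98933188337207 [[ 0.92170612 -0.21847759  0.32050798  0.29508828]
 [-0.38766012 -0.54722008  0.74180174 -0.64680578]
 [ 0.01332135 -0.80797137 -0.58907114  0.61532817]
 [ 0.          0.          0.          1.        ]]
top 54.15822588413478 320.9775560168198 243.93998073405888 [[-0.00652421 -0.99727398  0.07349865  0.51691279]
 [-0.99986926  0.00759331  0.01427588 -0.01264207]
 [-0.01479506 -0.0733959  -0.99719313  1.04341475]
 [ 0.          0.          0.          1.        ]]
wrist 65.70646984690485 318.0417428650735 239.25424525030502 [[ 0.38813307  0.88789792  0.24696155  0.1508871 ]
 [ 0.92160114 -0.37335098 -0.10611497  0.55851444]
 [-0.00201592  0.26878678 -0.96319759  0.38451443]
 [ 0.          0.          0.          1.        ]]
```

View pics/top0.png

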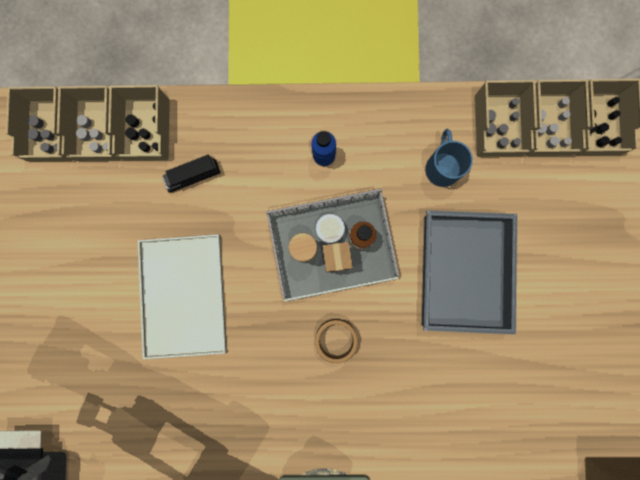

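View pics/side0.png

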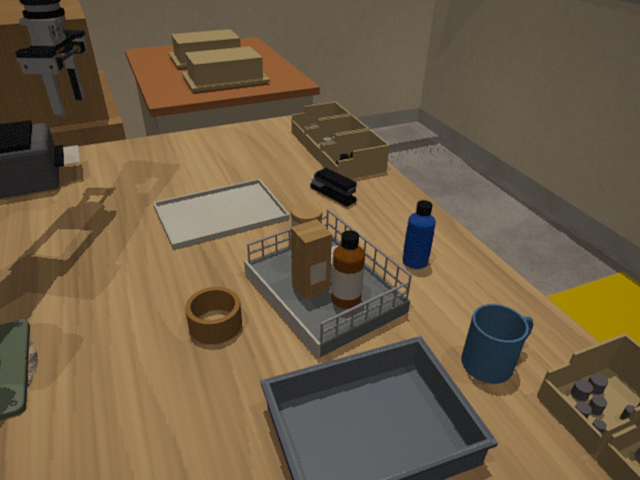

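View pics/wrist0.png

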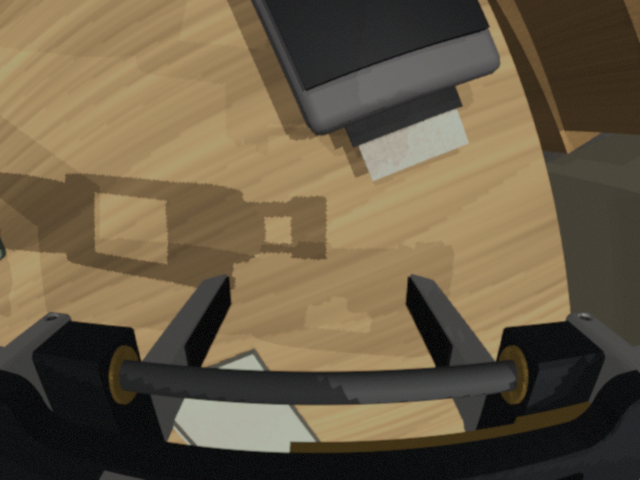

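The top view shows the white tray at (182,296), the tote at (470,272), and the shelf at (335,245). On the shelf are the tin (330,228), canister (303,247), carton (338,257) and amber bottle (363,234). There are two bottles: amber at top (363,234) / side (348,272), and blue at top (323,150) / side (420,235). The amber one on the shelf fits the description, so I'll confirm it in an enlarged crop.

```bash
python3 - <<'E'
import cv2
a=cv2.imread("pics/top0.png")[180:310,255:415]; cv2.imwrite("pics/top0z.png",cv2.resize(a,None,fx=5,fy=5,interpolation=cv2.INTER_CUBIC)[:600,:800])
a=cv2.imread("pics/side0.png")[195:355,235:435]; cv2.imwrite("pics/side0z.png",cv2.resize(a,None,fx=3.75,fy=3.75,interpolation=cv2.INTER_CUBIC))
E
```

```text
(no output)
```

View pics/top0z.png

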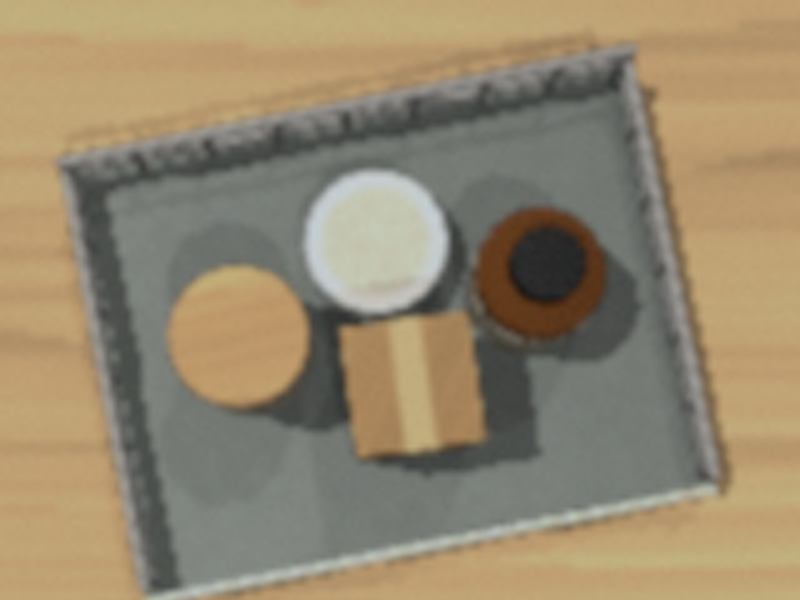

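View pics/side0z.png

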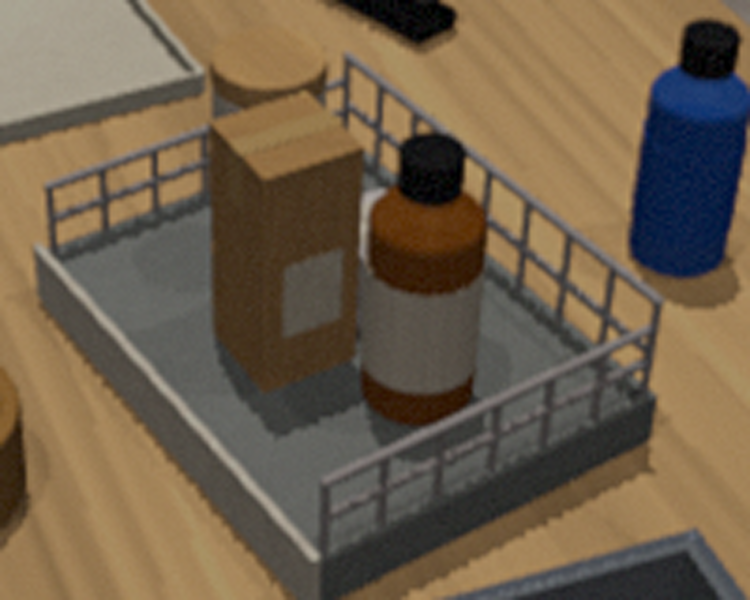

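The crop confirms it: the amber bottle has a paper label and black cap and stands on the shelf beside the carton. The blue one stands behind the shelf. Next I'll triangulate.

```bash
cat > h.py <<'E'
import numpy as np, cv2, pickle
def ray(d,u,v):
    f=240/np.tan(np.radians(d["fov_y"])/2); a=np.array([(u-d["cx"]),(v-d["cy"])])
    if d.get("fish"):
        r=np.hypot(*a); th=r/f; c=np.array([*(a/r*np.sin(th) if r>0 else (0,0)),np.cos(th)])
    else: c=np.array([*(a/f),1.])
    P=np.array(d["pose"]); w=P[:3,:3]@c; return P[:3,3],w/np.linalg.norm(w)
def onz(d,u,v,z):
    o,w=ray(d,u,v); return o+w*(z-o[2])/w[2]
def tri(*obs):
    A=np.zeros((3,3));b=np.zeros(3);L=[]
    for d,u,v in obs:
        o,w=ray(d,u,v);M=np.eye(3)-np.outer(w,w);A+=M;b+=M@o;L.append((o,M))
    p=np.linalg.solve(A,b); return p,[round(1e3*np.linalg.norm(M@(p-o)),1) for o,M in L]
def proj(d,p):
    P=np.array(d["pose"]); c=P[:3,:3].T@(np.array(p)-P[:3,3]); f=240/np.tan(np.radians(d["fov_y"])/2)
    if d.get("fish"):
        r=np.hypot(c[0],c[1]); th=np.arctan2(r,c[2]); return d["cx"]+f*th*c[0]/r, d["cy"]+f*th*c[1]/r
    return d["cx"]+f*c[0]/c[2], d["cy"]+f*c[1]/c[2]
def snap(bot,n,name):
    d=bot.snapshot(n); cv2.imwrite(f"pics/{name}.png",d["frame"][:,:,::-1]); d["fish"]=(n=="wrist"); pickle.dump(d,open(f"pics/{name}.pkl","wb")); return d
def load(name): return pickle.load(open(f"pics/{name}.pkl","rb"))
E
python3 - <<'E'
from cell import bot
from h import *
T=snap(bot,"top","top1");S=snap(bot,"side","side1")
t=lambda x,y:((x+.5)/5-.5+255,(y+.5)/5-.5+180)
s=lambda x,y:((x+.5)/3.75-.5+235,(y+.5)/3.75-.5+195)
np.set_printoptions(precision=4,suppress=True)
for n,a,b in [("can",(239,337),(268,62)),("cap",(548,264),(432,152)),("carton",(413,384),(284,137)),
  ("c1",(340,325),(298,93)),("c2",(470,312),(363,150)),("c3",(486,440),(265,180)),("c4",(356,458),(210,125))]:
    print(n,tri((T,*t(*a)),(S,*s(*b))))
print("by height")
for n,a,z in [("can",(239,337),.148),("cap",(548,264),.165),("tin",(377,241),.074),("carton",(413,384),.152)]+[("c",q,.152) for q in [(340,325),(470,312),(486,440),(356,458)]]+[("shelf",q,.03) for q in [(150,597),(718,492)]]+[("fence",q,z) for q,z in [((62,160),.085),((632,50),.085)]]:
    print(n,onz(T,*t(*a),z))
for n,q,z in [("tray",p,.014) for p in [(139,240),(220,235),(226,352),(144,358)]]+[("tote",p,.055) for p in [(425,212),(517,213),(515,333),(423,330)]]+[("tape",(337,339),.048),("mug",(452,161),.092)]:
    print(n,onz(T,*q,z))
E
```

```text
can (array([0.577 , 0.0361, 0.1453]), [np.float64(0.5), np.float64(0.5)])
cap (array([ 0.6026, -0.0813,  0.1644]), [np.float64(0.2), np.float64(0.2)])
carton (array([ 0.5579, -0.0302,  0.1506]), [np.float64(0.9), np.float64(0.9)])
c1 (array([ 0.5786, -0.0019,  0.1511]), [np.float64(2.9), np.float64(2.9)])
c2 (array([ 0.5853, -0.0522,  0.1509]), [np.float64(0.7), np.float64(0.7)])
c3 (array([ 0.537 , -0.0579,  0.1518]), [np.float64(0.3), np.float64(0.3)])
c4 (array([ 0.5307, -0.0087,  0.15  ]), [np.float64(0.0), np.float64(0.0)])
by height
can [0.5773 0.0358 0.148 ]
cap [ 0.6028 -0.0814  0.165 ]
tin [ 0.6218 -0.0177  0.074 ]
carton [ 0.5586 -0.0305  0.152 ]
c [ 0.5813 -0.003   0.152 ]
c [ 0.5859 -0.0525  0.152 ]
c [ 0.5372 -0.058   0.152 ]
c [ 0.5307 -0.0087  0.152 ]
shelf [0.4736 0.0808 0.03  ]
shelf [ 0.517  -0.1636  0.03  ]
fence [0.6552 0.1119 0.085 ]
fence [ 0.6989 -0.1234  0.085 ]
tray [0.6046 0.4048 0.014 ]
tray [0.6143 0.2251 0.014 ]
tray [0.3594 0.2096 0.014 ]
tray [0.3473 0.3882 0.014 ]
tote [ 0.6558 -0.219   0.055 ]
tote [ 0.652  -0.4123  0.055 ]
tote [ 0.4019 -0.3989  0.055 ]
tote [ 0.4089 -0.2092  0.055 ]
tape [ 0.3904 -0.0306  0.048 ]
mug [ 0.7555 -0.2688  0.092 ]
```

The measurements agree: the triangulated tops are within 3 mm of the stated heights. I can grip all three tall articles high (TCP above 0.08), over the tin and fence, with the jaws along the carton's x. Next is a planner helper.

```bash
cat >> h.py <<'E'
from scipy.spatial.transform import Rotation as R
def plan(s,target,yaw=None,n=10,ease=True):
    """rows from state s (measured) to target; yaw deg of tool x in world"""
    p=np.array(s["ee_pos"]);Rm=np.array(s["eef_rot"]);t=np.array(target,float)
    x0=np.degrees(np.arctan2(Rm[1,0],Rm[0,0])); yaw=x0 if yaw is None else yaw
    dy=-(yaw-x0); dy=(dy+180)%360-180
    k=np.linspace(0,1,n+1); w=(lambda q:q*q*(3-2*q)) if ease else (lambda q:q)
    w=w(k); w=0.5*w+0.5*k
    rows=[];c=p.copy();Rc=Rm
    # level target: rotation about tool z plus tilt fix small
    Rt=np.array([[np.cos(np.radians(yaw)),np.sin(np.radians(yaw)),0],[np.sin(np.radians(yaw)),-np.cos(np.radians(yaw)),0],[0,0,-1]])
    tot=R.from_matrix(Rm.T@Rt).as_rotvec(degrees=True)
    for i in range(n):
        want=p+(t-p)*w[i+1]
        sh=np.round(Rc.T@(want-c)*1e3,1)
        rv=np.round(R.from_matrix(Rc.T@(Rm@R.from_rotvec(tot*w[i+1],degrees=True).as_matrix())).as_rotvec(degrees=True),1)
        c=c+Rc@(sh/1e3); Rc=Rc@R.from_rotvec(rv,degrees=True).as_matrix()
        rows.append([float(v)+0. for v in (*sh,*rv)])
    print("["+",".join("["+",".join("%g"%v for v in r)+"]" for r in rows)+"]")
    m=np.abs(rows).max(0); print("max",m,"end",c.round(4),"dist",round(np.linalg.norm(t-p),3))
    return c,Rc
def obj(tx,ty):
    a=np.radians(3.6);return .4814+np.cos(a)*tx-np.sin(a)*ty,.307+np.sin(a)*tx+np.cos(a)*ty
E
python3 - <<'E'
from cell import bot
from h import *
s=bot.read_state()
plan(s,[.4,.28,.225],35,8); 
c,Rc=plan(s,[.570,.036,.225],6.5,20)
for q in [(-.07,-.045),(-.07,.045),(.06,0)]: print(obj(*q))
E
```

```text
[[-13.5,21.8,-1.7,0,0,2.7],[-17.8,31.9,-2.4,0,0,3.8],[-18.6,39.4,-2.8,0,0,4.6],[-16.7,44.1,-3.1,0,0,5],[-12.8,45.5,-3.1,0,0,4.9],[-8.2,42.8,-2.8,0,0,4.6],[-3.9,36.2,-2.4,0,0.1,3.8],[-1.1,25.7,-1.7,0,0,2.7]]
max [18.6 45.5  3.1  0.   0.1  5. ] end [0.4   0.28  0.225] dist 0.307
[[-9.2,14.6,-0.6,0,0,1.7],[-10.7,18.5,-0.7,0,0,2.2],[-11.8,22,-0.8,0,0,2.5],[-12.2,25.3,-0.9,0,0,2.8],[-12,28.4,-1,0,0,3.1],[-11.2,31.2,-1.1,0,0,3.3],[-9.8,33.5,-1.2,0,0,3.6],[-8.1,35.3,-1.2,0,0,3.6],[-6,36.7,-1.2,0,0,3.7],[-3.6,37.5,-1.2,0,0,3.8],[-1.2,37.6,-1.3,0,0,3.8],[1.4,37.1,-1.2,0,0,3.7],[3.6,36.1,-1.2,0,0,3.7],[5.7,34.5,-1.1,0,0,3.5],[7.5,32.2,-1.1,0,0,3.3],[8.6,29.6,-1,0,0,3.1],[9.3,26.6,-0.9,0,0,2.9],[9.5,23.1,-0.9,0,0,2.5],[8.9,19.4,-0.7,0.1,0,2.1],[7.8,15.4,-0.6,0,0,1.7]]
max [12.2 37.6  1.3  0.1  0.   3.8] end [0.57  0.036 0.225] dist 0.604
(np.float64(0.41436370238884007), np.float64(0.25769346085367584))
(np.float64(0.40871255563120185), np.float64(0.3475158664122203))
(np.float64(0.5412816037056963), np.float64(0.3107674311717588))
```

>>> jog_arm(series=[[[-13, 22, -2, 0, 0, 3], [-18, 32, -2, 0, 0, 4], [-18, 39, -3, 0, 0, 5], [-16, 44, -3, 0, 0, 5], [-13, 45, -3, 0, 0, 5], [-8, 43, -3, 0, 0, 4], [-4, 36, -2, 0, 0, 4], [-1, 26, -2, 0, 0, 2]]], grip=-1, newtons=40)

```text
time_s: 1.05
ee_pos: [0.3991, 0.278, 0.2256]
eef_rot: [[0.82, 0.572, 0.001], [0.572, -0.82, -0.0], [0.0, 0.0, -1.0]]
wrist_force: [-0.1, 0.1, -0.6]
gripper_width: 0.0938
```

```bash
python3 - <<'E'
from cell import bot
from h import *
s=bot.read_state();print(s["ee_pos"])
plan(s,[.560,.046,.228],6.5,9)
E
```

```text
[0.39905308 0.27798983 0.22563796]
[[-0.1,20.5,-0.2,0,0,2.1],[1,28.7,-0.2,0,0,2.9],[2.9,34.3,-0.3,0,0,3.4],[5.4,37.6,-0.3,0,0,3.8],[8.2,38.2,-0.3,0,0,4],[10.5,36.5,-0.3,0,0,3.8],[11.7,32.5,-0.2,0,0,3.5],[11.3,26.3,-0.3,0,0,2.9],[9.1,18.4,-0.1,0,0,2]]
max [11.7 38.2  0.3  0.   0.   4. ] end [0.56  0.046 0.228] dist 0.282
```

>>> jog_arm(series=[[[0, 20, 0, 0, 0, 2], [1, 29, 0, 0, 0, 3], [3, 34, 0, 0, 0, 3.5], [5, 38, 0, 0, 0, 4], [8, 38, 0, 0, 0, 4], [10, 37, 0, 0, 0, 3.5], [12, 32, 0, 0, 0, 3.5], [11, 26, 0, 0, 0, 3], [9, 18, 0, 0, 0, 2], [0, 0, 0, 0, 0, 0]]])

```text
time_s: 2.05
ee_pos: [0.5592, 0.0472, 0.2252]
eef_rot: [[0.994, 0.113, -0.0], [0.113, -0.994, -0.0], [-0.0, 0.0, -1.0]]
wrist_force: [0.1, 0.8, 0.5]
gripper_width: 0.0937
```

```bash
python3 - <<'E'
from cell import bot
from h import *
s=bot.read_state();print(s["ee_pos"])
d=snap(bot,"wrist","w1"); print(d["pose"])
for n,p in dict(can=(.577,.036,.148),cap=(.6028,-.0814,.165),tin=(.6218,-.0177,.074),c1=(.5813,-.003,.152),c2=(.5859,-.0525,.152),c3=(.5372,-.058,.152),c4=(.5307,-.0087,.152)).items(): print(n,np.round(proj(d,p),1))
E
```

```text
[0.55924371 0.04718565 0.22518294]
[[ 9.93591334e-01  1.08872488e-01  3.03816200e-02  5.50372393e-01]
 [ 1.13032104e-01 -9.56861802e-01 -2.67655067e-01  1.23612662e-01]
 [-6.92613347e-05  2.69373853e-01 -9.63035681e-01  4.05225672e-01]
 [ 0.00000000e+00  0.00000000e+00  0.00000000e+00  1.00000000e+00]]
can [340.6 263. ]
cap [352.8 404.1]
tin [374.2 294.1]
c1 [339.6 313.3]
c2 [336.9 366.5]
c3 [277.1 366. ]
c4 [272.9 312.9]
```

View pics/w1.png

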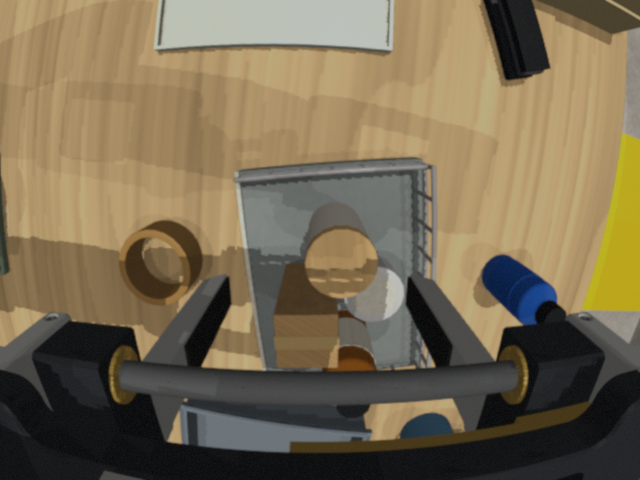

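The wrist view puts the canister lid at (341,262), and I predicted (340.6,263). The carton corners and the tin (376,293) also match within a few pixels, so the positions are confirmed. Descending on the canister.

```bash
python3 - <<'E'
from cell import bot
from h import *
s=bot.read_state()
plan(s,[.577,.036,.088],6.5,5)
E
```

```text
[[2.6,2.2,20.8,0,0,0],[3.9,3.3,30.8,0,0,0],[4.3,3.7,34,0,0,0.1],[3.8,3.3,30.7,0,0,0],[2.6,2.2,20.8,0,0,0]]
max [ 4.3  3.7 34.   0.   0.   0.1] end [0.577 0.036 0.088] dist 0.139
```

>>> jog_arm(series=[[[9, 8, 12, 0, 0, 0], [8, 7, 25, 0, 0, 0], [0, 0, 35, 0, 0, 0], [0, 0, 35, 0, 0, 0], [0, 0, 20, 0, 0, 0], [0, 0, 10, 0, 0, 0], [0, 0, 0, 0, 0, 0]]])

```text
time_s: 2.8
ee_pos: [0.5752, 0.037, 0.0864]
eef_rot: [[0.993, 0.117, -0.004], [0.117, -0.993, 0.0], [-0.004, -0.001, -1.0]]
wrist_force: [0.6, -0.7, 0.4]
gripper_width: 0.0939
```

>>> jog_arm(series=[[[0, 0, 0, 0, 0, 0], [0, 0, 0, 0, 0, 0], [0, 0, 0, 0, 0, 0], [0, 0, 0, 0, 0, 0], [0, 0, 0, 0, 0, 0]]], grip=1, newtons=40)

```text
time_s: 3.3
ee_pos: [0.5773, 0.0361, 0.0891]
eef_rot: [[0.993, 0.116, 0.001], [0.116, -0.993, -0.0], [0.001, 0.0, -1.0]]
wrist_force: [0.1, 0.4, 0.2]
gripper_width: 0.0571
```

>>> jog_arm(series=[[[0, 0, 0, 0, 0, 0], [0, 0, 0, 0, 0, 0], [0, 0, 0, 0, 0, 0]]])

```text
time_s: 3.6
ee_pos: [0.5773, 0.0361, 0.089]
eef_rot: [[0.993, 0.116, 0.001], [0.116, -0.993, -0.0], [0.001, 0.0, -1.0]]
wrist_force: [-0.9, 0.1, 3.0]
gripper_width: 0.0542
```

```bash
python3 - <<'E'
from cell import bot
from h import *
s=bot.read_state(); print(s["ee_pos"],s["gripper_width"],s["wrist_force"])
E
```

```text
[0.5772967  0.03605502 0.08897039] 0.054203378008715976 [-0.89920498  0.11149223  3.03082737]
```

>>> jog_arm(series=[[[0, 0, -8, 0, 0, 0], [0, 0, -18, 0, 0, 0], [0, 0, -22, 0, 0, 0], [0, 0, -17, 0, 0, 0], [0, 0, -8, 0, 0, 0], [0, 0, 0, 0, 0, 0]]])

```text
time_s: 4.2
ee_pos: [0.5774, 0.0361, 0.1624]
eef_rot: [[0.993, 0.116, 0.002], [0.116, -0.993, -0.0], [0.002, 0.0, -1.0]]
wrist_force: [0.3, 0.5, -2.8]
gripper_width: 0.0538
```

```bash
python3 - <<'E'
from cell import bot
from h import *
s=bot.read_state(); print(s["ee_pos"],s["gripper_width"],s["wrist_force"])
plan(s,[.4087,.3475,.155],6.5,12)
E
```

```text
[0.5773597  0.03609453 0.16238053] 0.05384038035651445 [ 0.28725895  0.53864832 -2.79333927]
[[-6.8,-16.9,0.4,0,0,0],[-9,-22.7,0.4,0,0,0],[-10.9,-27.2,0.6,0,0,0],[-12.3,-30.6,0.7,0,0,0],[-13.1,-33,0.7,0,0,0.1],[-13.7,-34,0.7,0,0,0],[-13.7,-34,0.8,0,-0.1,0],[-13.2,-32.9,0.7,0,0,0],[-12.3,-30.7,0.7,0,0,0],[-10.9,-27.2,0.6,0,0,0],[-9.1,-22.6,0.5,0,0,0],[-6.8,-16.9,0.3,0,0,0.1]]
max [13.7 34.   0.8  0.   0.1  0.1] end [0.4087 0.3475 0.155 ] dist 0.354
```

>>> jog_arm(series=[[[-7, -17, 0, 0, 0, 0], [-9, -23, 0, 0, 0, 0], [-11, -27, 0, 0, 0, 0], [-12, -31, 0, 0, 0, 0], [-13, -33, 0, 0, 0, 0], [-14, -34, 1, 0, 0, 0], [-14, -34, 1, 0, 0, 0], [-13, -33, 1, 0, 0, 0], [-12, -31, 1, 0, 0, 0], [-11, -27, 1, 0, 0, 0], [-9, -22, 1, 0, 0, 0], [-7, -17, 0, 0, 0, 0]]])

```text
time_s: 5.4
ee_pos: [0.4042, 0.3487, 0.1535]
eef_rot: [[0.993, 0.118, -0.004], [0.118, -0.993, -0.001], [-0.004, 0.001, -1.0]]
wrist_force: [-0.1, -0.3, -2.1]
gripper_width: 0.0544
```

>>> jog_arm(series=[[[0, 0, 15, 0, 0, 0], [0, 0, 25, 0, 0, 0], [0, 0, 25, 0, 0, 0], [0, 0, 10, 0, 0, 0], [0, 0, 5, 0, 0, 0], [0, 0, 0, 0, 0, 0]]])

```text
time_s: 6.0
ee_pos: [0.4068, 0.3475, 0.0748]
eef_rot: [[0.993, 0.116, -0.002], [0.116, -0.993, -0.001], [-0.002, 0.001, -1.0]]
wrist_force: [0.7, -0.5, -3.5]
gripper_width: 0.0543
```

>>> jog_arm(series=[[[0, 0, 7, 0, 0, 0], [0, 0, 4, 0, 0, 0], [0, 0, 1, 0, 0, 0], [0, 0, 0, 0, 0, 0]]])

```text
time_s: 6.4
ee_pos: [0.4078, 0.3476, 0.0636]
eef_rot: [[0.993, 0.116, 0.0], [0.116, -0.993, 0.0], [0.0, -0.0, -1.0]]
wrist_force: [0.3, -0.6, -3.2]
gripper_width: 0.0545
```

>>> jog_arm(series=[[[0, 0, 1, 0, 0, 0], [0, 0, 0, 0, 0, 0], [0, 0, 0, 0, 0, 0]]])

```text
time_s: 6.7
ee_pos: [0.4081, 0.3479, 0.063]
eef_rot: [[0.993, 0.116, 0.001], [0.116, -0.993, 0.001], [0.001, -0.0, -1.0]]
wrist_force: [0.7, -0.7, -1.7]
gripper_width: 0.054
```

>>> jog_arm(series=[[[0, 0, 0, 0, 0, 0], [0, 0, 0, 0, 0, 0], [0, 0, 0, 0, 0, 0], [0, 0, 0, 0, 0, 0]]], grip=-0.7)

```text
time_s: 7.1
ee_pos: [0.4078, 0.3477, 0.0626]
eef_rot: [[0.993, 0.116, 0.0], [0.116, -0.993, 0.0], [0.0, -0.0, -1.0]]
wrist_force: [-0.0, 0.2, 0.1]
gripper_width: 0.0793
```

>>> jog_arm(series=[[[0, 0, -15, 0, 0, 0], [0, 0, -35, 0, 0, 0], [0, 0, -45, 0, 0, 0], [0, 0, -45, 0, 0, 0], [0, 0, -20, 0, 0, 0]]], grip=-1)

```text
time_s: 7.6
ee_pos: [0.4098, 0.349, 0.2278]
eef_rot: [[0.993, 0.116, 0.007], [0.116, -0.993, 0.004], [0.008, -0.003, -1.0]]
wrist_force: [0.3, 0.4, -0.3]
gripper_width: 0.0941
```

```bash
python3 - <<'E'
from cell import bot
from h import *
s=bot.read_state(); print(s["ee_pos"],s["gripper_width"],s["wrist_force"])
d=snap(bot,"top","t2")
cv2.imwrite("pics/t2z.png",cv2.resize(d["frame"][200:370,120:420,::-1],None,fx=2.6,fy=2.6,interpolation=cv2.INTER_CUBIC))
plan(s,[.558,-.0303,.21],6.5,11)
E
```

```text
[0.40979927 0.34900156 0.22777173] 0.09413841699356612 [ 0.27471734  0.37470033 -0.32610477]
[[5.9,22.5,1,0,0,0],[8,30.5,1.3,0,-0.1,0],[9.6,36.7,1.6,0,0,0],[10.8,41.1,1.8,-0.1,0,0.1],[11.5,43.8,1.9,0,-0.1,0],[11.8,44.7,2,0,0,0],[11.5,43.8,2,0,-0.1,0],[10.9,41.1,1.8,-0.1,0,0],[9.7,36.7,1.7,0,-0.1,0],[8,30.4,1.3,0,0,0],[5.9,22.5,1,0,0,0.1]]
max [11.8 44.7  2.   0.1  0.1  0.1] end [ 0.558  -0.0303  0.21  ] dist 0.408
```

View pics/t2z.png

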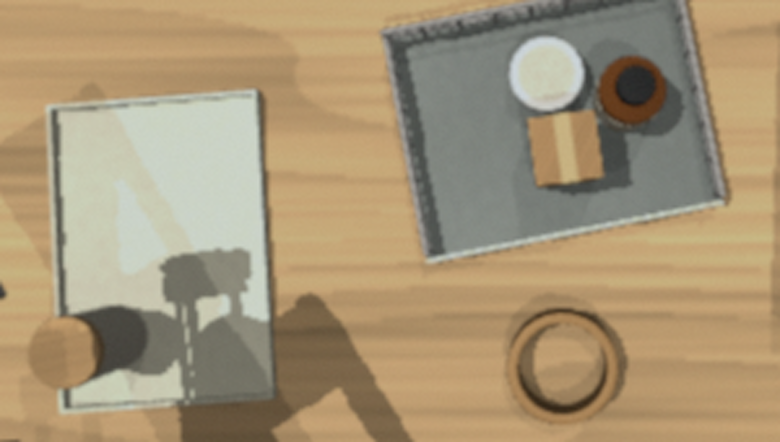

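The canister stands upright in the tray's near-left corner, with its lid at about (145,335). The shelf is otherwise unchanged. On to the carton.

>>> jog_arm(series=[[[6, 22, 1, 0, 0, 0], [8, 30, 1, 0, 0, 0], [10, 37, 2, 0, 0, 0], [11, 41, 2, 0, 0, 0], [11, 44, 2, 0, 0, 0], [12, 45, 2, 0, 0, 0], [11, 44, 2, 0, 0, 0], [11, 41, 2, 0, 0, 0], [10, 37, 2, 0, 0, 0], [8, 30, 1, 0, 0, 0], [6, 22, 1, 0, 0, 0], [0, 0, 0, 0, 0, 0]]])

```text
time_s: 8.85
ee_pos: [0.5565, -0.0333, 0.2029]
eef_rot: [[0.994, 0.112, -0.002], [0.112, -0.994, -0.0], [-0.002, 0.0, -1.0]]
wrist_force: [-0.4, 1.0, -0.3]
gripper_width: 0.094
```

```bash
python3 - <<'E'
from cell import bot
from h import *
s=bot.read_state(); print(s["ee_pos"],s["gripper_width"])
d=load("t2"); print("can in tray",onz(d,120+66.5/2.6-.5,200+351.5/2.6-.5,.122))
d=snap(bot,"wrist","w2")
for n,p in dict(c1=(.5813,-.003,.152),c2=(.5859,-.0525,.152),c3=(.5372,-.058,.152),c4=(.5307,-.0087,.152)).items(): print(n,np.round(proj(d,p),1))
plan(s,[.558,-.0303,.088],6.5,5)
E
```

```text
[ 0.55651905 -0.03327724  0.20285634] 0.09395733746387133
can in tray [0.40986405 0.34500075 0.122     ]
c1 [362.4 216.7]
c2 [358.4 288.7]
c3 [286.  288.8]
c4 [282.5 216.6]
[[0.3,-0.4,17.5,0,0,0],[0.5,-0.7,25.7,0,0,0],[0.5,-0.7,28.5,0,0.1,0],[0.4,-0.6,25.7,0,0,-0.1],[0.2,-0.4,17.5,0,0,0]]
max [ 0.5  0.7 28.5  0.   0.1  0.1] end [ 0.558  -0.0303  0.088 ] dist 0.115
```

View pics/w2.png

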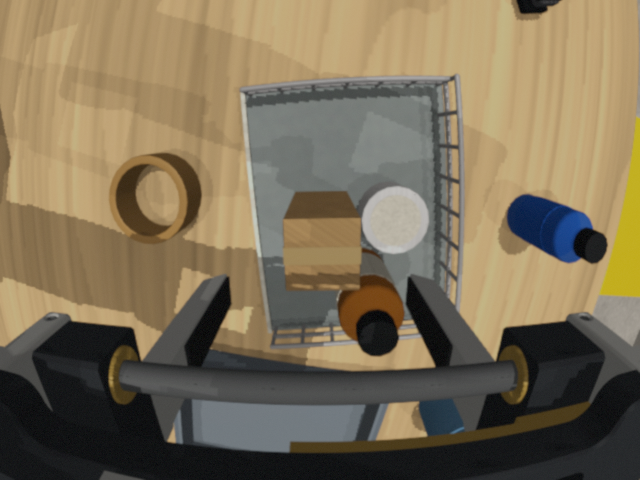

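The carton-top corners in the wrist view, (285,221), (361,218), (360,288) and (284,288), match the prediction and are square to the jaws. Descending.

>>> jog_arm(series=[[[1, -3, 12, 0, 0, 0], [0, 0, 28, 0, 0, 0], [0, 0, 35, 0, 0, 0], [0, 0, 25, 0, 0, 0], [0, 0, 15, 0, 0, 0], [0, 0, 0, 0, 0, 0], [0, 0, 0, 0, 0, 0]]])

```text
time_s: 9.6
ee_pos: [0.5574, -0.0269, 0.0898]
eef_rot: [[0.993, 0.117, 0.001], [0.117, -0.993, 0.0], [0.001, 0.0, -1.0]]
wrist_force: [0.5, 0.3, 1.0]
gripper_width: 0.0943
```

>>> jog_arm(series=[[[0, 0, 0, 0, 0, 0], [0, 0, 0, 0, 0, 0], [0, 0, 0, 0, 0, 0], [0, 0, 0, 0, 0, 0], [0, 0, 0, 0, 0, 0], [0, 0, 0, 0, 0, 0], [0, 0, 0, 0, 0, 0], [0, 0, 0, 0, 0, 0]]], grip=1)

```text
time_s: 10.4
ee_pos: [0.5574, -0.0277, 0.0896]
eef_rot: [[0.993, 0.116, 0.001], [0.116, -0.993, -0.0], [0.001, 0.0, -1.0]]
wrist_force: [0.1, -0.5, 0.8]
gripper_width: 0.0498
```

```bash
python3 - <<'E'
from cell import bot
from h import *
s=bot.read_state(); print(s["ee_pos"],s["gripper_width"],s["wrist_force"],s["eef_rot"][0])
s["ee_pos"]=np.array(s["ee_pos"])+[0,0,.065]
x,y=obj(-.07,-.045)
plan(s,[x,y,.15],None,11)
E
```

```text
[ 0.55741624 -0.02766624  0.08960924] 0.04978756671384823 [ 0.07427703 -0.49006788  0.82974247] [9.93270326e-01 1.15817157e-01 6.67466891e-04]
[[-6.2,-17.1,0.3,0,0,0],[-8.5,-23.2,0.3,0,0,0],[-10.1,-28,0.4,0,0,0],[-11.4,-31.3,0.5,0,0,0],[-12.1,-33.4,0.5,0,0,0],[-12.4,-34,0.5,0,0,0],[-12.1,-33.4,0.5,0,0,0],[-11.4,-31.3,0.5,0,0,0],[-10.2,-28,0.4,0,0,0],[-8.4,-23.2,0.3,0,0,0],[-6.2,-17.1,0.3,0,0,0]]
max [12.4 34.   0.5  0.   0.   0. ] end [0.4144 0.2577 0.15  ] dist 0.319
```

>>> jog_arm(series=[[[0, 0, -8, 0, 0, 0], [0, 0, -18, 0, 0, 0], [0, 0, -22, 0, 0, 0], [0, 0, -17, 0, 0, 0], [0, 0, -5, 0, 0, 0]]])

```text
time_s: 10.9
ee_pos: [0.5582, -0.0278, 0.1617]
eef_rot: [[0.993, 0.116, 0.003], [0.116, -0.993, -0.001], [0.003, 0.001, -1.0]]
wrist_force: [0.0, -0.7, -1.6]
gripper_width: 0.0499
```

>>> jog_arm(series=[[[-6, -17, 0, 0, 0, 0], [-8, -23, 0, 0, 0, 0], [-10, -28, 0, 0, 0, 0], [-11, -31, 0, 0, 0, 0], [-12, -33, 1, 0, 0, 0], [-12, -34, 1, 0, 0, 0], [-12, -33, 1, 0, 0, 0], [-11, -31, 1, 0, 0, 0], [-10, -28, 1, 0, 0, 0], [-8, -23, 1, 0, 0, 0], [-6, -17, 0, 0, 0, 0], [0, 0, 0, 0, 0, 0]]])

```text
time_s: 12.1
ee_pos: [0.4139, 0.2578, 0.1518]
eef_rot: [[0.993, 0.12, -0.004], [0.12, -0.993, -0.0], [-0.004, -0.0, -1.0]]
wrist_force: [0.2, -0.6, -2.0]
gripper_width: 0.0498
```

>>> jog_arm(series=[[[0, 0, 15, 0, 0, 0], [0, 0, 25, 0, 0, 0], [0, 0, 25, 0, 0, 0], [0, 0, 10, 0, 0, 0], [0, 0, 5, 0, 0, 0], [0, 0, 0, 0, 0, 0], [0, 0, 0, 0, 0, 0]]])

```text
time_s: 12.8
ee_pos: [0.4182, 0.2564, 0.0744]
eef_rot: [[0.993, 0.116, 0.002], [0.116, -0.993, 0.001], [0.002, -0.0, -1.0]]
wrist_force: [-0.1, 0.1, -1.7]
gripper_width: 0.05
```

>>> jog_arm(series=[[[0, 0, 6, 0, 0, 0], [0, 0, 4, 0, 0, 0], [0, 0, 1, 0, 0, 0], [0, 0, 0, 0, 0, 0], [0, 0, 0, 0, 0, 0]]])

```text
time_s: 13.3
ee_pos: [0.4181, 0.2564, 0.0636]
eef_rot: [[0.993, 0.116, 0.001], [0.116, -0.993, 0.0], [0.002, -0.0, -1.0]]
wrist_force: [-1.3, -1.0, 5.5]
gripper_width: 0.0499
```

>>> jog_arm(series=[[[0, 0, 0, 0, 0, 0], [0, 0, 0, 0, 0, 0], [0, 0, 0, 0, 0, 0], [0, 0, 0, 0, 0, 0]]], grip=-0.7)

```text
time_s: 13.7
ee_pos: [0.4171, 0.256, 0.0622]
eef_rot: [[0.993, 0.116, -0.0], [0.116, -0.993, -0.0], [-0.0, 0.0, -1.0]]
wrist_force: [0.6, 0.1, -0.2]
gripper_width: 0.0777
```

>>> jog_arm(series=[[[0, 0, -15, 0, 0, 0], [0, 0, -35, 0, 0, 0], [0, 0, -45, 0, 0, 0], [0, 0, -35, 0, 0, 0], [0, 0, -20, 0, 0, 0]]], grip=-1)

```text
time_s: 14.2
ee_pos: [0.4189, 0.2568, 0.216]
eef_rot: [[0.993, 0.116, 0.005], [0.116, -0.993, 0.002], [0.005, -0.001, -1.0]]
wrist_force: [-0.3, -0.4, -0.4]
gripper_width: 0.0938
```

```bash
python3 - <<'E'
from cell import bot
from h import *
s=bot.read_state(); print(s["ee_pos"],s["gripper_width"],s["wrist_force"])
plan(s,[.6027,-.0813,.215],6.6,11)
E
```

```text
[0.41889358 0.25675913 0.21604746] 0.09383843295233903 [-0.28697624 -0.44647693 -0.38872092]
[[8.2,20.4,0.1,0,0,0],[11.1,27.6,0.1,0,0,0],[13.3,33.3,0.1,0,-0.1,0],[15,37.3,0.1,0,0,0],[16,39.7,0.1,0,0,0],[16.2,40.5,0.1,0,-0.1,0],[16,39.7,0.1,-0.1,0,0],[15,37.3,0.2,0,0,0],[13.3,33.3,0.1,0,-0.1,0],[11.1,27.6,0.1,0,0,0],[8.2,20.4,0.1,0,0,0.1]]
max [16.2 40.5  0.2  0.1  0.1  0.1] end [ 0.6027 -0.0813  0.215 ] dist 0.385
```

>>> jog_arm(series=[[[8, 20, 0, 0, 0, 0], [11, 28, 0, 0, 0, 0], [13, 33, 0, 0, 0, 0], [15, 37, 0, 0, 0, 0], [16, 40, 0, 0, 0, 0], [16, 40, 0, 0, 0, 0], [16, 40, 0, 0, 0, 0], [15, 37, 0, 0, 0, 0], [13, 33, 0, 0, 0, 0], [11, 28, 0, 0, 0, 0], [8, 20, 0, 0, 0, 0], [0, 0, 0, 0, 0, 0]]])

```text
time_s: 15.4
ee_pos: [0.6003, -0.0837, 0.2118]
eef_rot: [[0.994, 0.112, -0.0], [0.112, -0.994, -0.001], [-0.0, 0.001, -1.0]]
wrist_force: [-0.5, -0.2, -0.9]
gripper_width: 0.0941
```

```bash
python3 - <<'E'
from cell import bot
from h import *
d=snap(bot,"wrist","w3"); snap(bot,"top","t3")
s=bot.read_state(); print(s["ee_pos"],s["gripper_width"])
for n,p in dict(cap=(.6028,-.0814,.165),sh=(.6028,-.0814,.13),tin=(.6218,-.0177,.074)).items(): print(n,np.round(proj(d,p),1))
plan(s,[.6027,-.0813,.087],6.6,5)
E
```

```text
[ 0.59919063 -0.08090005  0.21184636] 0.09400319138987921
cap [322.6 256.5]
sh [322.  241.5]
tin [352.1 154.2]
[[0.5,0.1,19,0,0,0],[0.8,0.3,27.9,0,0,0],[0.9,0.2,31,0,0,0],[0.8,0.2,28,-0.1,0.1,0],[0.5,0.1,18.9,0,0,0]]
max [ 0.9  0.3 31.   0.1  0.1  0. ] end [ 0.6027 -0.0813  0.087 ] dist 0.125
```

View pics/w3.png

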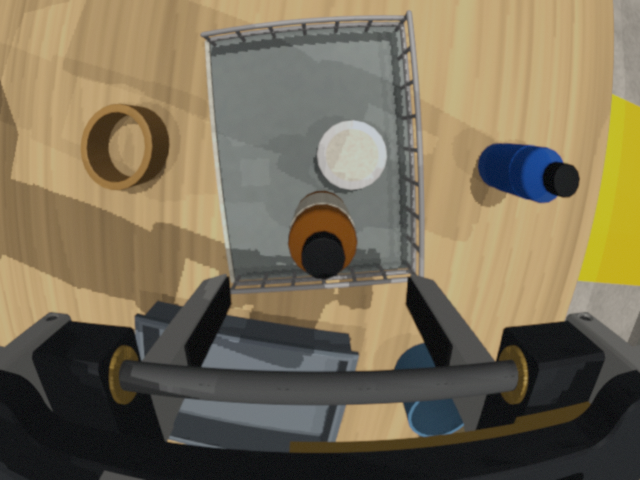

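View pics/t3.png

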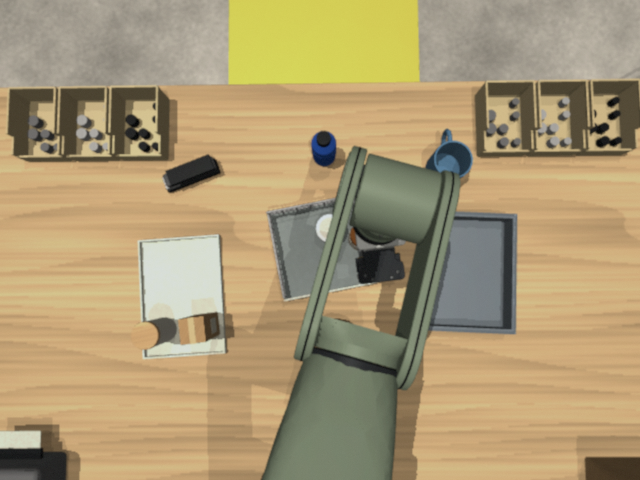

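The wrist view shows the amber bottle's cap at (323,256), where I predicted it. The top view shows the canister and carton standing in the tray. Gripping the bottle next.

>>> jog_arm(series=[[[3, 0, 12, 0, 0, 0], [0, 0, 28, 0, 0, 0], [0, 0, 35, 0, 0, 0], [0, 0, 30, 0, 0, 0], [0, 0, 18, 0, 0, 0], [0, 0, 0, 0, 0, 0], [0, 0, 0, 0, 0, 0]]])

```text
time_s: 16.2
ee_pos: [0.6021, -0.0796, 0.0891]
eef_rot: [[0.993, 0.117, -0.001], [0.117, -0.993, 0.0], [-0.001, -0.001, -1.0]]
wrist_force: [-0.5, -0.7, 0.9]
gripper_width: 0.0938
```

>>> jog_arm(series=[[[0, 0, 0, 0, 0, 0], [0, 0, 0, 0, 0, 0], [0, 0, 0, 0, 0, 0], [0, 0, 0, 0, 0, 0], [0, 0, 0, 0, 0, 0], [0, 0, 0, 0, 0, 0], [0, 0, 0, 0, 0, 0], [0, 0, 0, 0, 0, 0]]], grip=1)

```text
time_s: 17.0
ee_pos: [0.6029, -0.0808, 0.0897]
eef_rot: [[0.993, 0.116, 0.001], [0.116, -0.993, -0.0], [0.001, 0.0, -1.0]]
wrist_force: [0.0, -1.3, 1.4]
gripper_width: 0.0514
```

```bash
python3 - <<'E'
from cell import bot
from h import *
s=bot.read_state(); print(s["ee_pos"],s["gripper_width"],s["wrist_force"],s["eef_rot"][0])
s["ee_pos"]=np.array(s["ee_pos"])+[0,0,.07]
x,y=obj(.06,0)
plan(s,[x,y,.155],None,12)
E
```

```text
[ 0.60287031 -0.08078304  0.08968747] 0.051350133840448765 [ 0.02919704 -1.30571226  1.35254787] [9.93278233e-01 1.15749476e-01 6.40532694e-04]
[[-0.8,-20.4,0.2,0,0,0],[-1.1,-27.3,0.4,0,0,0],[-1.3,-32.7,0.3,0,0,0],[-1.5,-36.9,0.5,0,0,0],[-1.6,-39.7,0.4,0,0,0],[-1.6,-41,0.5,0,0,0],[-1.7,-41.1,0.5,0,0,0],[-1.6,-39.6,0.4,0,0,0],[-1.4,-36.9,0.5,0,0,0],[-1.3,-32.8,0.3,0,0,0],[-1.1,-27.3,0.4,0,0,0],[-0.9,-20.3,0.2,0,0,0]]
max [ 1.7 41.1  0.5  0.   0.   0. ] end [0.5412 0.3107 0.155 ] dist 0.396
```

>>> jog_arm(series=[[[0, 0, -8, 0, 0, 0], [0, 0, -18, 0, 0, 0], [0, 0, -22, 0, 0, 0], [0, 0, -17, 0, 0, 0], [0, 0, -5, 0, 0, 0]]])

```text
time_s: 17.5
ee_pos: [0.6034, -0.0809, 0.1613]
eef_rot: [[0.993, 0.116, 0.002], [0.116, -0.993, -0.001], [0.002, 0.001, -1.0]]
wrist_force: [0.9, 0.4, -3.7]
gripper_width: 0.0514
```

>>> jog_arm(series=[[[-1, -20, 0, 0, 0, 0], [-1, -27, 0, 0, 0, 0], [-1, -33, 0, 0, 0, 0], [-1, -37, 0, 0, 0, 0], [-2, -40, 0, 0, 0, 0], [-2, -41, 1, 0, 0, 0], [-2, -41, 1, 0, 0, 0], [-2, -40, 1, 0, 0, 0], [-1, -37, 1, 0, 0, 0], [-1, -33, 1, 0, 0, 0], [-1, -27, 0, 0, 0, 0], [-1, -20, 0, 0, 0, 0]]])

```text
time_s: 18.7
ee_pos: [0.5389, 0.3123, 0.1526]
eef_rot: [[0.993, 0.117, -0.003], [0.117, -0.993, -0.001], [-0.003, 0.0, -1.0]]
wrist_force: [0.0, -0.2, -3.8]
gripper_width: 0.0514
```

>>> jog_arm(series=[[[0, 0, 0, 0, 0, 0], [0, 0, 15, 0, 0, 0], [0, 0, 25, 0, 0, 0], [0, 0, 25, 0, 0, 0], [0, 0, 10, 0, 0, 0], [0, 0, 5, 0, 0, 0], [0, 0, 0, 0, 0, 0], [0, 0, 0, 0, 0, 0]]])

```text
time_s: 19.5
ee_pos: [0.5419, 0.3109, 0.0756]
eef_rot: [[0.993, 0.115, 0.002], [0.115, -0.993, 0.001], [0.002, -0.001, -1.0]]
wrist_force: [-0.1, 0.0, -3.6]
gripper_width: 0.0517
```

>>> jog_arm(series=[[[0, 0, 7, 0, 0, 0], [0, 0, 4, 0, 0, 0], [0, 0, 1, 0, 0, 0], [0, 0, 0, 0, 0, 0], [0, 0, 0, 0, 0, 0]]])

```text
time_s: 20.0
ee_pos: [0.5416, 0.3111, 0.0636]
eef_rot: [[0.993, 0.116, 0.002], [0.116, -0.993, 0.001], [0.002, -0.0, -1.0]]
wrist_force: [-0.1, -0.1, 2.7]
gripper_width: 0.0515
```

>>> jog_arm(series=[[[0, 0, 0, 0, 0, 0], [0, 0, 0, 0, 0, 0], [0, 0, 0, 0, 0, 0], [0, 0, 0, 0, 0, 0]]], grip=-0.7)

```text
time_s: 20.4
ee_pos: [0.5407, 0.3108, 0.0623]
eef_rot: [[0.993, 0.116, -0.0], [0.116, -0.993, -0.0], [-0.0, 0.0, -1.0]]
wrist_force: [-0.2, 0.3, -0.3]
gripper_width: 0.0787
```

>>> jog_arm(series=[[[0, 0, -15, 0, 0, 0], [0, 0, -35, 0, 0, 0], [0, 0, -45, 0, 0, 0], [0, 0, -35, 0, 0, 0], [0, 0, -15, 0, 0, 0], [0, 0, 0, 0, 0, 0]]], grip=-1)

```text
time_s: 21.0
ee_pos: [0.5427, 0.3116, 0.2113]
eef_rot: [[0.993, 0.116, 0.006], [0.116, -0.993, 0.003], [0.007, -0.002, -1.0]]
wrist_force: [0.2, -0.0, -0.6]
gripper_width: 0.094
```

```bash
python3 - <<'E'
from cell import bot
from h import *
s=bot.read_state(); print(s["ee_pos"],s["gripper_width"],s["wrist_force"])
plan(s,[.622,-.018,.16],-80,20)
d=snap(bot,"wrist","w4")
E
```

```text
[0.54268091 0.31158817 0.21128326] 0.09403588516068795 [ 0.20507473 -0.03000977 -0.60138251]
[[1.2,9.6,1.5,0,0,2.5],[1.9,11.9,1.8,0,0,3],[3,13.7,2.1,0,0,3.6],[4.3,15.2,2.3,-0.1,0,4.1],[6,16.3,2.7,0,0,4.4],[7.6,16.9,2.8,0,-0.1,4.8],[9.6,17.1,3,0,0,5],[11.5,16.9,3,0,0,5.2],[13.3,16.1,3.2,-0.1,0,5.3],[14.8,15,3.2,0,0,5.4],[16.3,13.6,3.2,0,0,5.4],[17.2,11.8,3.2,0,0,5.4],[17.8,9.9,3.1,-0.1,0,5.2],[18,7.9,3,0,-0.1,5],[17.6,6,2.9,0,0,4.8],[16.8,4.2,2.6,0,0,4.4],[15.6,2.7,2.4,0,0,4],[13.9,1.3,2.1,-0.1,0,3.6],[12,0.5,1.8,0,0,3.1],[9.7,-0.2,1.5,0,0,2.5]]
max [18.  17.1  3.2  0.1  0.1  5.4] end [ 0.622 -0.018  0.16 ] dist 0.343
```

View pics/w4.png

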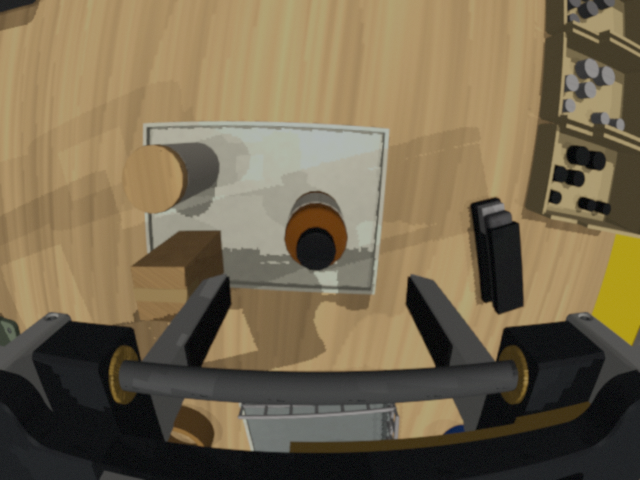

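All three stand upright in the tray: canister (155,178), carton (175,270) and bottle (316,240). Going to the tin.

>>> jog_arm(series=[[[1, 10, 1, 0, 0, 2.5], [2, 12, 2, 0, 0, 3], [3, 14, 2, 0, 0, 3.5], [4, 15, 2, 0, 0, 4], [6, 16, 2, 0, 0, 4.5], [8, 17, 3, 0, 0, 5], [10, 17, 3, 0, 0, 5], [12, 17, 3, 0, 0, 5], [13, 16, 3, 0, 0, 5.5], [15, 15, 3, 0, 0, 5.5], [16, 14, 3, 0, 0, 5.5], [17, 12, 3, 0, 0, 5.5]]])

```text
time_s: 22.25
ee_pos: [0.588, 0.1025, 0.1738]
eef_rot: [[0.666, -0.746, -0.006], [-0.746, -0.666, -0.001], [-0.004, 0.005, -1.0]]
wrist_force: [-0.2, -0.1, 0.3]
gripper_width: 0.0941
```

```bash
python3 - <<'E'
from cell import bot
from h import *
s=bot.read_state(); print(s["ee_pos"],s["gripper_width"],s["wrist_force"])
plan(s,[.622,-.018,.14],-80,9)
E
```

```text
[0.58803588 0.10250188 0.17382571] 0.09407598702625691 [-0.22369965 -0.10102874  0.27441728]
[[8.2,4,2.4,0,0,2.3],[11.6,5.1,3.5,0.1,0,3.2],[14.4,5.3,4.1,0,0,3.9],[16.1,4.8,4.5,0,0.1,4.3],[16.9,3.7,4.7,0.1,0,4.4],[16.7,2.4,4.5,0,0,4.3],[15.3,0.9,4.1,0.1,0,3.9],[12.7,0,3.5,0,0,3.2],[9.1,-0.6,2.4,0,0,2.3]]
max [16.9  5.3  4.7  0.1  0.1  4.4] end [ 0.622 -0.018  0.14 ] dist 0.13
```

>>> jog_arm(series=[[[8, 4, 2, 0, 0, 2.5], [12, 5, 3, 0, 0, 3], [14, 5, 4, 0, 0, 4], [16, 5, 4, 0, 0, 4.5], [17, 4, 5, 0, 0, 4.5], [17, 2, 5, 0, 0, 4], [15, 1, 4, 0, 0, 4], [13, 0, 4, 0, 0, 3], [9, 0, 2, 0, 0, 2], [0, 0, 0, 0, 0, 0]]])

```text
time_s: 23.25
ee_pos: [0.6232, -0.017, 0.1427]
eef_rot: [[0.183, -0.983, -0.003], [-0.983, -0.183, 0.0], [-0.001, 0.003, -1.0]]
wrist_force: [0.7, 0.3, -0.1]
gripper_width: 0.0939
```

```bash
python3 - <<'E'
from cell import bot
from h import *
d=snap(bot,"wrist","w5")
s=bot.read_state(); print(s["ee_pos"],s["gripper_width"],s["wrist_force"])
print(proj(d,(.6218,-.0177,.074)))
plan(s,[.622,-.018,.04],-80,5)
E
```

```text
[ 0.62333768 -0.01626727  0.14324272] 0.0942639948299523 [0.43741101 0.99159295 0.07371667]
(np.float64(316.71021859622687), np.float64(252.72266846465305))
[[0.2,0.2,15.7,0,0,0.1],[0.4,0.3,23.1,0,0,0.1],[0.4,0.4,25.6,0.1,0,0.2],[0.3,0.3,23.2,0,0.1,0.1],[0.3,0.3,15.6,0,0,0.1]]
max [ 0.4  0.4 25.6  0.1  0.1  0.2] end [ 0.622  -0.0181  0.04  ] dist 0.103
```

View pics/w5.png

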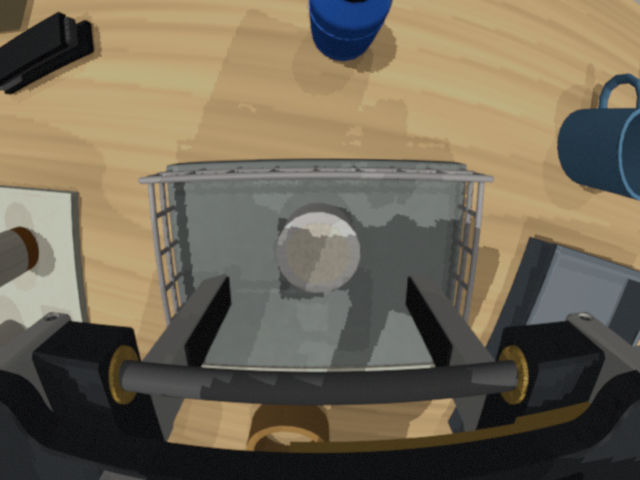

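The tin is centred at (318,252), matching the prediction. Descending.

>>> jog_arm(series=[[[1, 1, 12, 0, 0, 0.5], [1, 1, 25, 0, 0, 0], [0, 0, 32, 0, 0, 0], [0, 0, 22, 0, 0, 0], [0, 0, 12, 0, 0, 0], [0, 0, 3, 0, 0, 0], [0, 0, 0, 0, 0, 0], [0, 0, 0, 0, 0, 0]]])

```text
time_s: 24.1
ee_pos: [0.6238, -0.0185, 0.0399]
eef_rot: [[0.176, -0.984, 0.003], [-0.984, -0.176, -0.0], [0.001, -0.003, -1.0]]
wrist_force: [0.2, -1.4, 0.8]
gripper_width: 0.0939
```

>>> jog_arm(series=[[[0, 0, 0, 0, 0, 0], [0, 0, 0, 0, 0, 0], [0, 0, 0, 0, 0, 0], [0, 0, 0, 0, 0, 0], [0, 0, 0, 0, 0, 0], [0, 0, 0, 0, 0, 0], [0, 0, 0, 0, 0, 0], [0, 0, 0, 0, 0, 0]]], grip=1, newtons=30)

```text
time_s: 24.9
ee_pos: [0.6226, -0.0182, 0.0387]
eef_rot: [[0.176, -0.984, 0.0], [-0.984, -0.176, 0.0], [-0.0, -0.0, -1.0]]
wrist_force: [-1.1, 1.3, 2.6]
gripper_width: 0.0587
```

```bash
python3 - <<'E'
from cell import bot
from h import *
s=bot.read_state(); print(s["ee_pos"],s["gripper_width"],s["wrist_force"],s["eef_rot"][0])
s["ee_pos"]=np.array(s["ee_pos"])+[0,0,.09]
plan(s,[.53,-.31,.125],None,11)
E
```

```text
[ 0.62258351 -0.01823299  0.03867169] 0.0586797166241298 [-1.0821983   1.30011983  2.62376834] [ 1.76177466e-01 -9.84358416e-01  9.58439576e-05]
[[15.5,8.1,0.2,0,0,0],[20.9,11.1,0.3,0,0,0],[25.3,13.2,0.3,0,0,0],[28.3,14.9,0.4,0,0,0],[30.1,15.9,0.4,0,0,0],[30.7,16.2,0.4,0,0,0],[30.1,15.8,0.4,0,0,0],[28.3,14.9,0.3,0,0,0],[25.3,13.3,0.4,0,0,0],[20.9,11,0.2,0,0,0],[15.5,8.1,0.2,0,0,0]]
max [30.7 16.2  0.4  0.   0.   0. ] end [ 0.53  -0.31   0.125] dist 0.306
```

>>> jog_arm(series=[[[0, 0, -8, 0, 0, 0], [0, 0, -20, 0, 0, 0], [0, 0, -28, 0, 0, 0], [0, 0, -22, 0, 0, 0], [0, 0, -12, 0, 0, 0]]])

```text
time_s: 25.4
ee_pos: [0.6236, -0.0191, 0.1307]
eef_rot: [[0.176, -0.984, 0.003], [-0.984, -0.176, -0.001], [0.002, -0.003, -1.0]]
wrist_force: [0.3, -0.0, -1.6]
gripper_width: 0.0584
```

>>> jog_arm(series=[[[15, 8, 0, 0, 0, 0], [21, 11, 0, 0, 0, 0], [25, 13, 0, 0, 0, 0], [28, 15, 0, 0, 0, 0], [30, 16, 0, 0, 0, 0], [31, 16, 0, 0, 0, 0], [30, 16, 0, 0, 0, 0], [28, 15, 0, 0, 0, 0], [25, 13, 0, 0, 0, 0], [21, 11, 0, 0, 0, 0], [15, 8, 0, 0, 0, 0], [0, 0, 0, 0, 0, 0]]])

```text
time_s: 26.6
ee_pos: [0.5282, -0.3105, 0.1271]
eef_rot: [[0.173, -0.985, -0.002], [-0.985, -0.173, 0.001], [-0.001, 0.002, -1.0]]
wrist_force: [-0.5, 0.4, -2.0]
gripper_width: 0.0583
```

```bash
python3 - <<'E'
from cell import bot
from h import *
s=bot.read_state(); print(s["ee_pos"],s["gripper_width"],s["wrist_force"],s["eef_rot"][0])
snap(bot,"side","s6"); snap(bot,"top","t6")
E
```

```text
[ 0.52818712 -0.31051034  0.12709496] 0.05828920967227756 [-0.48406961  0.43844206 -1.98453321] [ 0.17277099 -0.98495986 -0.00206593]
```

View pics/s6.png

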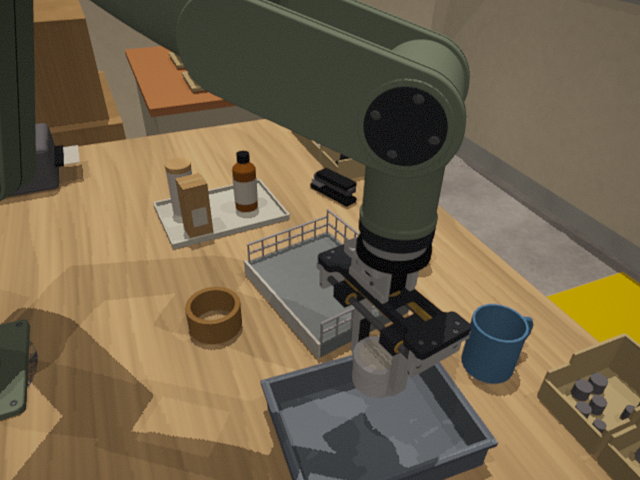

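The side view shows the three articles standing in the tray and the tin hanging over the tote, well clear of the mug. Lowering it.

>>> jog_arm(series=[[[0, 0, 15, 0, 0, 0], [0, 0, 30, 0, 0, 0], [0, 0, 30, 0, 0, 0], [0, 0, 18, 0, 0, 0], [0, 0, 8, 0, 0, 0], [0, 0, 3, 0, 0, 0], [0, 0, 0, 0, 0, 0], [0, 0, 0, 0, 0, 0]]])

```text
time_s: 27.5
ee_pos: [0.5313, -0.3088, 0.0258]
eef_rot: [[0.177, -0.984, 0.002], [-0.984, -0.177, -0.002], [0.002, -0.002, -1.0]]
wrist_force: [-0.2, -0.1, -2.1]
gripper_width: 0.0585
```

>>> jog_arm(series=[[[0, 0, 7, 0, 0, 0], [0, 0, 4, 0, 0, 0], [0, 0, 1, 0, 0, 0], [0, 0, 1, 0, 0, 0], [0, 0, 0, 0, 0, 0], [0, 0, 0, 0, 0, 0]]])

```text
time_s: 28.1
ee_pos: [0.5301, -0.3084, 0.0126]
eef_rot: [[0.176, -0.984, -0.0], [-0.984, -0.176, 0.0], [-0.0, 0.0, -1.0]]
wrist_force: [-1.9, 2.3, 5.7]
gripper_width: 0.0583
```

>>> jog_arm(series=[[[0, 0, 0, 0, 0, 0], [0, 0, 0, 0, 0, 0], [0, 0, 0, 0, 0, 0], [0, 0, 0, 0, 0, 0]]], grip=-0.8)

```text
time_s: 28.5
ee_pos: [0.5302, -0.3084, 0.0114]
eef_rot: [[0.176, -0.984, 0.0], [-0.984, -0.176, -0.0], [0.0, -0.0, -1.0]]
wrist_force: [0.5, -0.1, 0.5]
gripper_width: 0.0836
```

>>> jog_arm(series=[[[0, 0, -12, 0, 0, 0], [0, 0, -30, 0, 0, 0], [0, 0, -45, 0, 0, 0], [0, 0, -50, 0, 0, 0], [0, 0, -40, 0, 0, 0], [0, 0, -20, 0, 0, 0], [0, 0, 0, 0, 0, 0]]])

```text
time_s: 29.2
ee_pos: [0.5327, -0.3102, 0.2145]
eef_rot: [[0.176, -0.984, 0.008], [-0.984, -0.176, -0.007], [0.008, -0.007, -1.0]]
wrist_force: [-0.3, -0.9, 0.0]
gripper_width: 0.0846
```

```bash
python3 - <<'E'
from cell import bot
from h import *
s=bot.read_state(); print(s["ee_pos"],s["gripper_width"],s["wrist_force"])
d=snap(bot,"wrist","w7"); snap(bot,"side","s7")
np.set_printoptions(precision=4,suppress=True)
print("tin exp",proj(d,(.5301,-.3084,.048)))
plan(s,[.5416,.3111,.215],6.6,24)
E
```

```text
[ 0.53267998 -0.31022088  0.21445229] 0.08464374539845468 [-0.30658902 -0.89424706  0.02915434]
tin exp (np.float64(312.79077506556035), np.float64(223.83482529901514))
[[-14.3,-2.8,-0.1,0,0,-2],[-17,-3.9,-0.1,0,0,-2.5],[-19.4,-5.4,-0.2,0,-0.1,-2.8],[-21.5,-7.1,-0.1,0,0,-3.1],[-23.1,-9,-0.1,0,0,-3.5],[-24.2,-11.2,-0.2,0,0,-3.7],[-24.8,-13.5,-0.2,0,-0.1,-3.9],[-25,-15.9,-0.1,0,0,-4.1],[-24.6,-18.3,-0.1,0,0,-4.3],[-23.8,-20.7,-0.1,0,-0.1,-4.4],[-22.6,-22.7,-0.1,0,0,-4.4],[-20.9,-24.7,-0.1,0,0,-4.5],[-18.9,-26.2,-0.1,0,-0.1,-4.5],[-16.7,-27.4,-0.1,0,0,-4.5],[-14.2,-28.1,0,0,0,-4.4],[-11.7,-28.4,-0.1,0,-0.1,-4.2],[-9.3,-28.1,0,0,0,-4.2],[-6.8,-27.4,-0.1,0,0,-3.9],[-4.7,-26.3,0,0,-0.1,-3.7],[-2.8,-24.6,0,0,0,-3.4],[-1.2,-22.6,0,0,0,-3.2],[0.1,-20.1,-0.1,0,0,-2.8],[0.9,-17.5,0,0,0,-2.4],[1.4,-14.5,0,0,-0.1,-2]]
max [25.  28.4  0.2  0.   0.1  4.5] end [0.5416 0.3111 0.215 ] dist 0.621
```

View pics/w7.png

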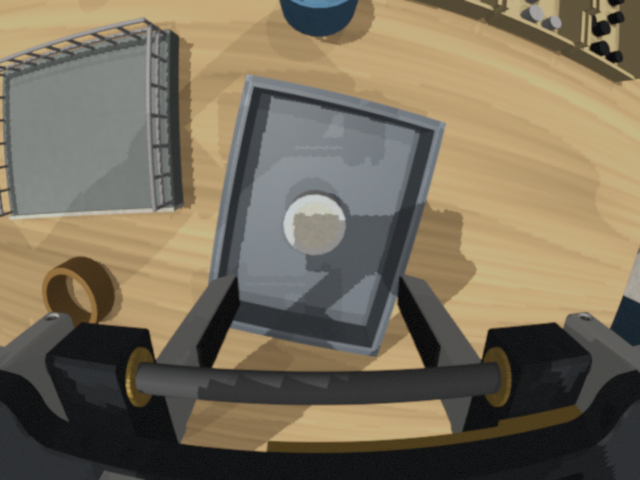

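View pics/s7.png

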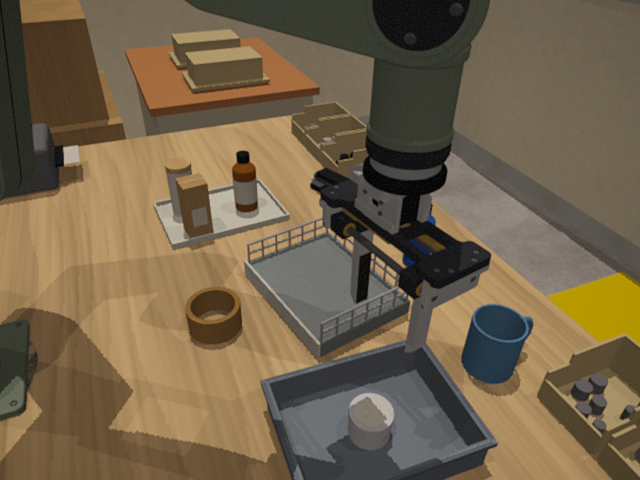

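The tin stands flat in mid-tote at wrist (314,223), which agrees with the expected spot. Back to the bottle.

>>> jog_arm(series=[[[-14, -3, 0, 0, 0, -2], [-17, -4, 0, 0, 0, -2.5], [-19, -5, 0, 0, 0, -3], [-21, -7, 0, 0, 0, -3], [-23, -9, 0, 0, 0, -3.5], [-24, -11, 0, 0, 0, -3.5], [-25, -14, 0, 0, 0, -4], [-25, -16, 0, 0, 0, -4], [-25, -18, 0, 0, 0, -4.5], [-24, -21, 0, 0, 0, -4.5], [-23, -23, 0, 0, 0, -4.5], [-21, -25, 0, 0, 0, -4.5]]], grip=-1)

```text
time_s: 30.5
ee_pos: [0.5331, 0.0055, 0.2077]
eef_rot: [[0.809, -0.587, -0.001], [-0.587, -0.809, 0.001], [-0.002, 0.0, -1.0]]
wrist_force: [0.5, -0.2, -0.3]
gripper_width: 0.0938
```

```bash
python3 - <<'E'
from cell import bot
from h import *
s=bot.read_state(); print(s["ee_pos"])
plan(s,[.5412,.311,.215],6.65,12)
E
```

```text
[0.53305166 0.00550682 0.20770571]
[[-8.9,-13,-0.4,0,0,-2.2],[-11.2,-17.8,-0.5,0,0,-2.9],[-12.4,-22,-0.6,0,0,-3.6],[-12.4,-25.7,-0.6,0,0,-3.9],[-11.4,-28.4,-0.7,0,0,-4.3],[-9.5,-30.2,-0.8,0,0,-4.4],[-7.2,-30.8,-0.7,0,0.1,-4.4],[-4.6,-30.2,-0.7,0,0,-4.3],[-2.2,-28.4,-0.7,0,0,-4],[-0.2,-25.3,-0.6,0,0,-3.5],[1.1,-21,-0.5,0,0,-2.9],[1.6,-15.7,-0.4,0,0,-2.2]]
max [12.4 30.8  0.8  0.   0.1  4.4] end [0.5412 0.311  0.215 ] dist 0.306
```

>>> jog_arm(series=[[[-9, -13, 0, 0, 0, -2], [-11, -18, 0, 0, 0, -3], [-12, -22, -1, 0, 0, -3.5], [-12, -26, -1, 0, 0, -4], [-11, -28, -1, 0, 0, -4.5], [-10, -30, -1, 0, 0, -4.5], [-7, -31, -1, 0, 0, -4.5], [-5, -30, -1, 0, 0, -4], [-2, -28, -1, 0, 0, -4], [0, -25, 0, 0, 0, -3.5], [1, -21, 0, 0, 0, -3], [1, -16, 0, 0, 0, -2]]])

```text
time_s: 31.7
ee_pos: [0.5438, 0.3084, 0.2148]
eef_rot: [[0.994, 0.111, -0.001], [0.111, -0.994, -0.001], [-0.001, 0.0, -1.0]]
wrist_force: [0.8, -1.3, 0.9]
gripper_width: 0.094
```

>>> jog_arm(series=[[[0, 0, 0, 0, 0, 0], [0, 0, 0, 0, 0, 0]]])

```text
time_s: 31.9
ee_pos: [0.5443, 0.3066, 0.2151]
eef_rot: [[0.994, 0.107, -0.001], [0.107, -0.994, -0.001], [-0.001, 0.001, -1.0]]
wrist_force: [-0.1, 0.2, 0.2]
gripper_width: 0.0938
```

```bash
python3 - <<'E'
from cell import bot
from h import *
s=bot.read_state(); print(s["ee_pos"],s["eef_rot"])
plan(s,[.5412,.311,.215],6.65,3)
snap(bot,"wrist","w8")
E
```

```text
[0.54431138 0.30656363 0.2150663 ] [[ 9.94234379e-01  1.07227084e-01 -5.93739534e-04]
 [ 1.07226395e-01 -9.94234032e-01 -1.09039671e-03]
 [-7.07236111e-04  1.02044535e-03 -9.99999229e-01]]
[[-0.8,-1.4,0,0,0,-0.1],[-1,-1.9,0,0,0,-0.2],[-0.8,-1.5,0.1,0.1,0,-0.2]]
max [1.  1.9 0.1 0.1 0.  0.2] end [0.5412 0.311  0.215 ] dist 0.005
```

View pics/w8.png

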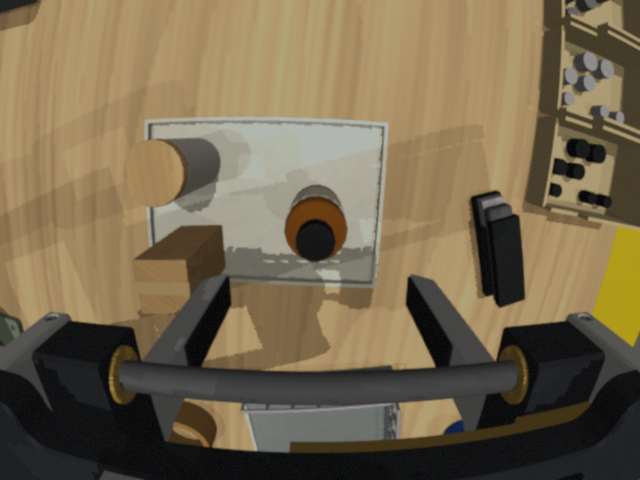

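The bottle is in place, with its cap at (316,240). Applying a small correction, then descending.

>>> jog_arm(series=[[[-2, -3, 10, 0, 0, -0.5], [-1, -1.5, 25, 0, 0, 0], [0, 0, 35, 0, 0, 0], [0, 0, 35, 0, 0, 0], [0, 0, 28, 0, 0, 0], [0, 0, 15, 0, 0, 0], [0, 0, 3, 0, 0, 0], [0, 0, 0, 0, 0, 0], [0, 0, 0, 0, 0, 0]]])

```text
time_s: 32.85
ee_pos: [0.5428, 0.3115, 0.0664]
eef_rot: [[0.993, 0.116, 0.003], [0.116, -0.993, 0.001], [0.003, -0.001, -1.0]]
wrist_force: [-0.3, 0.3, -0.7]
gripper_width: 0.0939
```

>>> jog_arm(series=[[[0, 0, 0, 0, 0, 0], [0, 0, 0, 0, 0, 0], [0, 0, 0, 0, 0, 0], [0, 0, 0, 0, 0, 0], [0, 0, 0, 0, 0, 0], [0, 0, 0, 0, 0, 0], [0, 0, 0, 0, 0, 0], [0, 0, 0, 0, 0, 0]]], grip=1, newtons=40)

```text
time_s: 33.65
ee_pos: [0.5413, 0.3111, 0.0645]
eef_rot: [[0.993, 0.116, 0.0], [0.116, -0.993, 0.0], [0.0, -0.0, -1.0]]
wrist_force: [1.8, 0.5, -0.2]
gripper_width: 0.0513
```

```bash
python3 - <<'E'
from cell import bot
from h import *
s=bot.read_state(); print(s["ee_pos"],s["gripper_width"],s["wrist_force"],s["eef_rot"][0])
s["ee_pos"]=np.array(s["ee_pos"])+[0,0,.105]
plan(s,[.6027,-.0810,.16],None,12)
E
```

```text
[0.54133568 0.31107432 0.06448873] 0.051334157002270876 [ 1.75808018  0.47159187 -0.2346753 ] [9.93271526e-01 1.15808554e-01 2.33153172e-04]
[[0.8,20.4,0.5,0,0,0],[1.1,27.3,0.6,0,0,0],[1.3,32.8,0.8,0,0,0],[1.4,37,0.9,0,0,0],[1.6,39.7,1,0,0,0],[1.6,41.1,0.9,0,0,0],[1.6,41,1,0,0,0],[1.5,39.7,1,0,0,0],[1.5,37,0.8,0,0,0],[1.3,32.8,0.8,0,0,0],[1,27.3,0.7,0,0,0],[0.8,20.4,0.5,0,0,0]]
max [ 1.6 41.1  1.   0.   0.   0. ] end [ 0.6027 -0.081   0.16  ] dist 0.397
```

>>> jog_arm(series=[[[0, 0, -8, 0, 0, 0], [0, 0, -22, 0, 0, 0], [0, 0, -30, 0, 0, 0], [0, 0, -28, 0, 0, 0], [0, 0, -12, 0, 0, 0]]])

```text
time_s: 34.15
ee_pos: [0.5424, 0.3116, 0.1674]
eef_rot: [[0.993, 0.116, 0.004], [0.116, -0.993, 0.002], [0.004, -0.001, -1.0]]
wrist_force: [0.7, 0.2, -3.9]
gripper_width: 0.0512
```

>>> jog_arm(series=[[[1, 20, 0, 0, 0, 0], [1, 27, 0, 0, 0, 0], [1, 33, 0, 0, 0, 0], [1, 37, 0, 0, 0, 0], [2, 40, 0, 0, 0, 0], [2, 41, 0, 0, 0, 0], [2, 41, 0, 0, 0, 0], [2, 40, 1, 0, 0, 0], [1, 37, 1, 0, 0, 0], [1, 33, 1, 0, 0, 0], [1, 27, 1, 0, 0, 0], [1, 20, 1, 0, 0, 0]]])

```text
time_s: 35.35
ee_pos: [0.6019, -0.0823, 0.158]
eef_rot: [[0.993, 0.114, -0.003], [0.114, -0.993, 0.0], [-0.003, -0.001, -1.0]]
wrist_force: [-0.6, 0.8, -4.8]
gripper_width: 0.0513
```

>>> jog_arm(series=[[[0, 0, 0, 0, 0, 0], [0, 0, 0, 0, 0, 0], [0, 0, 0, 0, 0, 0]]])

```text
time_s: 35.65
ee_pos: [0.6022, -0.0793, 0.1587]
eef_rot: [[0.993, 0.117, -0.002], [0.117, -0.993, 0.001], [-0.002, -0.001, -1.0]]
wrist_force: [1.2, 0.3, -4.0]
gripper_width: 0.0514
```

```bash
python3 - <<'E'
from cell import bot
from h import *
s=bot.read_state(); print(s["ee_pos"],s["gripper_width"],s["wrist_force"],s["eef_rot"][0])
plan(s,[.6029,-.0808,.10],None,4)
E
```

```text
[ 0.60221578 -0.07926566  0.15872535] 0.0514382264753601 [ 1.2449526   0.33972635 -4.03420551] [ 0.99318036  0.11657646 -0.00164447]
[[0.1,0.3,11.9,0,0,0],[0.2,0.5,17.5,0,0,0],[0.2,0.5,17.4,-0.1,0.1,0],[0.1,0.4,11.9,0,0,0]]
max [ 0.2  0.5 17.5  0.1  0.1  0. ] end [ 0.6029 -0.0808  0.1   ] dist 0.059
```

>>> jog_arm(series=[[[0, 1, 12, 0, 0, 0], [0, 0, 18, 0, 0, 0], [0, 0, 17, 0, 0, 0], [0, 0, 10, 0, 0, 0], [0, 0, 5, 0, 0, 0], [0, 0, 2, 0, 0, 0], [0, 0, 0, 0, 0, 0], [0, 0, 0, 0, 0, 0]]])

```text
time_s: 36.45
ee_pos: [0.6038, -0.0816, 0.0964]
eef_rot: [[0.993, 0.116, 0.002], [0.116, -0.993, -0.001], [0.002, 0.001, -1.0]]
wrist_force: [0.2, 0.2, -3.6]
gripper_width: 0.0517
```

>>> jog_arm(series=[[[0, 0, 3, 0, 0, 0], [0, 0, 1.5, 0, 0, 0], [0, 0, 1, 0, 0, 0], [0, 0, 0.5, 0, 0, 0], [0, 0, 0, 0, 0, 0], [0, 0, 0, 0, 0, 0]]])

```text
time_s: 37.05
ee_pos: [0.6032, -0.0815, 0.0904]
eef_rot: [[0.993, 0.116, 0.0], [0.116, -0.993, -0.0], [0.0, 0.0, -1.0]]
wrist_force: [-2.6, 0.6, 4.3]
gripper_width: 0.0514
```

Contact at the expected height, within 1 mm of the original spot. Releasing.

>>> jog_arm(series=[[[0, 0, 0, 0, 0, 0], [0, 0, 0, 0, 0, 0], [0, 0, 0, 0, 0, 0], [0, 0, 0, 0, 0, 0]]], grip=-0.7)

```text
time_s: 37.45
ee_pos: [0.6032, -0.0815, 0.0893]
eef_rot: [[0.993, 0.116, 0.0], [0.116, -0.993, -0.0], [0.0, 0.0, -1.0]]
wrist_force: [-0.0, -0.3, 0.6]
gripper_width: 0.0785
```

>>> jog_arm(series=[[[0, 0, -15, 0, 0, 0], [0, 0, -35, 0, 0, 0], [0, 0, -40, 0, 0, 0], [0, 0, -25, 0, 0, 0], [0, 0, -10, 0, 0, 0], [0, 0, 0, 0, 0, 0]]])

```text
time_s: 38.05
ee_pos: [0.6044, -0.0818, 0.217]
eef_rot: [[0.993, 0.116, 0.005], [0.116, -0.993, -0.001], [0.004, 0.002, -1.0]]
wrist_force: [-1.2, -0.3, -1.4]
gripper_width: 0.0797
```

```bash
python3 - <<'E'
from cell import bot
from h import *
s=bot.read_state(); print(s["ee_pos"],s["gripper_width"],s["wrist_force"])
d=snap(bot,"wrist","w9");print(proj(d,(.6028,-.0814,.165)))
plan(s,[.4176,.2562,.215],6.65,11)
E
```

```text
[ 0.60435549 -0.08176478  0.21702787] 0.07965480738085683 [-1.1628003  -0.32190888 -1.35516853]
(np.float64(315.65735794704347), np.float64(255.96978724315971))
[[-8.4,-20.4,0,0,0,0],[-11.3,-27.7,0.1,0,0,0],[-13.6,-33.2,0.1,0,-0.1,0],[-15.3,-37.4,0.1,0,0,0],[-16.3,-39.7,0.1,0,0,0],[-16.6,-40.5,0.1,0.1,0,0],[-16.3,-39.8,0.2,0,-0.1,0],[-15.2,-37.3,0.2,0,0,0],[-13.7,-33.3,0.1,0,0,0],[-11.3,-27.6,0.2,0,0,0],[-8.4,-20.4,0.1,0,0,0]]
max [16.6 40.5  0.2  0.1  0.1  0. ] end [0.4176 0.2562 0.215 ] dist 0.386
```

View pics/w9.png

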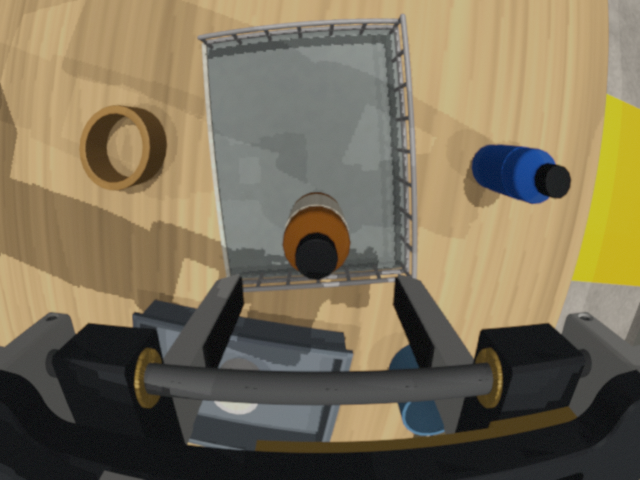

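The bottle is back and upright, with its cap at (316,256) against the expected (315.7,256). Next, the carton.

>>> jog_arm(series=[[[-8, -20, 0, 0, 0, 0], [-11, -28, 0, 0, 0, 0], [-14, -33, 0, 0, 0, 0], [-15, -37, 0, 0, 0, 0], [-16, -40, 0, 0, 0, 0], [-17, -41, 0, 0, 0, 0], [-16, -40, 0, 0, 0, 0], [-15, -37, 0, 0, 0, 0], [-14, -33, 0, 0, 0, 0], [-11, -28, 0, 0, 0, 0], [-8, -20, 0, 0, 0, 0], [0, 0, 0, 0, 0, 0]]], grip=-1)

```text
time_s: 39.3
ee_pos: [0.4148, 0.2577, 0.212]
eef_rot: [[0.993, 0.12, -0.005], [0.12, -0.993, -0.001], [-0.005, 0.001, -1.0]]
wrist_force: [-0.0, 0.0, 0.3]
gripper_width: 0.0938
```

>>> jog_arm(series=[[[0, 0, 0, 0, 0, 0], [0, 0, 0, 0, 0, 0]]])

```text
time_s: 39.5
ee_pos: [0.4176, 0.2554, 0.2134]
eef_rot: [[0.993, 0.115, -0.002], [0.115, -0.993, -0.001], [-0.002, 0.001, -1.0]]
wrist_force: [0.7, 0.2, 0.1]
gripper_width: 0.0943
```

```bash
python3 - <<'E'
from cell import bot
from h import *
s=bot.read_state(); print(s["ee_pos"],s["gripper_width"])
plan(s,[.4176,.2562,.064],6.65,5)
E
```

```text
[0.41759308 0.25539363 0.21338267] 0.09426227120229416
[[0.1,-0.1,22.7,0,0,0],[0,-0.3,33.5,0,0,0],[0.1,-0.2,37,0,0.1,0],[0.1,-0.2,33.5,0,0,0],[0,-0.1,22.7,0.1,0,-0.1]]
max [ 0.1  0.3 37.   0.1  0.1  0.1] end [0.4176 0.2562 0.064 ] dist 0.149
```

>>> jog_arm(series=[[[0, -1, 15, 0, 0, 0], [0, 0, 28, 0, 0, 0], [0, 0, 38, 0, 0, 0], [0, 0, 34, 0, 0, 0], [0, 0, 22, 0, 0, 0], [0, 0, 11, 0, 0, 0], [0, 0, 1, 0, 0, 0], [0, 0, 0, 0, 0, 0], [0, 0, 0, 0, 0, 0]]])

```text
time_s: 40.4
ee_pos: [0.4191, 0.2577, 0.067]
eef_rot: [[0.993, 0.115, 0.003], [0.115, -0.993, 0.001], [0.003, -0.001, -1.0]]
wrist_force: [-0.2, -0.1, -0.2]
gripper_width: 0.0938
```

>>> jog_arm(series=[[[0, 0, 0, 0, 0, 0], [0, 0, 0, 0, 0, 0], [0, 0, 0, 0, 0, 0], [0, 0, 0, 0, 0, 0], [0, 0, 0, 0, 0, 0], [0, 0, 0, 0, 0, 0], [0, 0, 0, 0, 0, 0], [0, 0, 0, 0, 0, 0]]], grip=1)

```text
time_s: 41.2
ee_pos: [0.4177, 0.2574, 0.0654]
eef_rot: [[0.993, 0.116, 0.0], [0.116, -0.993, 0.0], [0.0, -0.0, -1.0]]
wrist_force: [0.1, 0.3, 0.0]
gripper_width: 0.0501
```

```bash
python3 - <<'E'
from cell import bot
from h import *
s=bot.read_state(); print(s["ee_pos"],s["gripper_width"],s["wrist_force"],s["eef_rot"][0])
s["ee_pos"]=np.array(s["ee_pos"])+[0,0,.1]
plan(s,[.5574,-.0277,.16],None,11)
E
```

```text
[0.41767002 0.25743018 0.06544557] 0.05009471330292705 [0.09716623 0.25084885 0.01727623] [9.93272101e-01 1.15803706e-01 1.86430779e-04]
[[6,17.1,0.3,0,0,0],[8.2,23.2,0.4,0,0,0],[9.9,27.9,0.5,0,0,0],[11,31.2,0.6,0,0,0],[11.8,33.3,0.6,0,0,0],[12,34,0.6,0,0,0],[11.7,33.3,0.6,0,0,0],[11.1,31.2,0.6,0,0,0],[9.8,27.9,0.5,0,0,0],[8.2,23.2,0.4,0,0,0],[6.1,17.1,0.3,0,0,0]]
max [12.  34.   0.6  0.   0.   0. ] end [ 0.5574 -0.0277  0.16  ] dist 0.318
```

>>> jog_arm(series=[[[0, 0, -8, 0, 0, 0], [0, 0, -22, 0, 0, 0], [0, 0, -30, 0, 0, 0], [0, 0, -28, 0, 0, 0], [0, 0, -12, 0, 0, 0]]])

```text
time_s: 41.7
ee_pos: [0.419, 0.258, 0.1684]
eef_rot: [[0.993, 0.116, 0.004], [0.116, -0.993, 0.002], [0.005, -0.001, -1.0]]
wrist_force: [0.5, 0.6, -2.3]
gripper_width: 0.0496
```

>>> jog_arm(series=[[[6, 17, 0, 0, 0, 0], [8, 23, 0, 0, 0, 0], [10, 28, 0, 0, 0, 0], [11, 31, 0, 0, 0, 0], [12, 33, 0, 0, 0, 0], [12, 34, 1, 0, 0, 0], [12, 33, 1, 0, 0, 0], [11, 31, 1, 0, 0, 0], [10, 26, 1, 0, 0, 0], [7, 15, 1, 0, 0, 0], [4, 6, 0, 0, 0, 0], [0, 0, 0, 0, 0, 0]]])

```text
time_s: 42.9
ee_pos: [0.5519, -0.0058, 0.1599]
eef_rot: [[0.993, 0.115, -0.001], [0.115, -0.993, 0.001], [-0.001, -0.001, -1.0]]
wrist_force: [0.7, 1.3, -2.2]
gripper_width: 0.0497
```

>>> jog_arm(series=[[[0, 0, 0, 0, 0, 0], [0, 0, 0, 0, 0, 0], [0, 0, 0, 0, 0, 0]]])

```text
time_s: 43.2
ee_pos: [0.5516, -0.0048, 0.1605]
eef_rot: [[0.993, 0.117, -0.0], [0.117, -0.993, 0.0], [-0.0, -0.0, -1.0]]
wrist_force: [0.4, 0.3, -1.6]
gripper_width: 0.05
```

```bash
python3 - <<'E'
from cell import bot
from h import *
s=bot.read_state(); print(s["ee_pos"],s["gripper_width"],s["wrist_force"],s["eef_rot"][0])
plan(s,[.5574,-.0263,.16],None,3)
E
```

```text
[ 0.55156635 -0.00479754  0.16050735] 0.04998983578970159 [ 0.41757779  0.29341027 -1.63138636] [ 9.93105321e-01  1.17225460e-01 -1.16363355e-04]
[[1,6.5,0.1,0,0,0],[1.3,9,0.3,0,0,0],[1,6.5,0.1,0,0,0]]
max [1.3 9.  0.3 0.  0.  0. ] end [ 0.5574 -0.0263  0.16  ] dist 0.022
```

>>> jog_arm(series=[[[1, 6, 0, 0, 0, 0], [1, 7, 0, 0, 0, 0], [1, 5, 0, 0, 0, 0], [0, 3, 0, 0, 0, 0], [0, 0, 0, 0, 0, 0], [0, 0, 0, 0, 0, 0], [0, 0, 0, 0, 0, 0]]])

```text
time_s: 43.9
ee_pos: [0.5573, -0.0263, 0.1604]
eef_rot: [[0.993, 0.116, -0.0], [0.116, -0.993, 0.0], [-0.0, -0.0, -1.0]]
wrist_force: [-0.4, 0.2, -3.7]
gripper_width: 0.0503
```

>>> jog_arm(series=[[[0, 0, 10, 0, 0, 0], [0, 0, 15, 0, 0, 0], [0, 0, 17, 0, 0, 0], [0, 0, 12, 0, 0, 0], [0, 0, 6, 0, 0, 0], [0, 0, 2, 0, 0, 0], [0, 0, 0, 0, 0, 0], [0, 0, 0, 0, 0, 0]]])

```text
time_s: 44.7
ee_pos: [0.5581, -0.0265, 0.0992]
eef_rot: [[0.993, 0.116, 0.002], [0.116, -0.993, -0.0], [0.001, 0.0, -1.0]]
wrist_force: [-0.1, -0.2, -1.2]
gripper_width: 0.0501
```

>>> jog_arm(series=[[[0, 0, 3, 0, 0, 0], [0, 0, 2, 0, 0, 0], [0, 0, 1.5, 0, 0, 0], [0, 0, 0.5, 0, 0, 0], [0, 0, 0, 0, 0, 0], [0, 0, 0, 0, 0, 0]]])

```text
time_s: 45.3
ee_pos: [0.5574, -0.0264, 0.0915]
eef_rot: [[0.993, 0.116, 0.0], [0.116, -0.993, -0.0], [0.0, 0.0, -1.0]]
wrist_force: [0.5, 0.1, -1.7]
gripper_width: 0.0497
```

>>> jog_arm(series=[[[0, 0, 0.5, 0, 0, 0], [0, 0, 0, 0, 0, 0], [0, 0, 0, 0, 0, 0]]])

```text
time_s: 45.6
ee_pos: [0.5574, -0.0263, 0.0914]
eef_rot: [[0.993, 0.116, 0.0], [0.116, -0.993, -0.0], [0.0, 0.0, -1.0]]
wrist_force: [-1.5, 1.0, 3.0]
gripper_width: 0.0499
```

>>> jog_arm(series=[[[0, 0, 0, 0, 0, 0], [0, 0, 0, 0, 0, 0], [0, 0, 0, 0, 0, 0], [0, 0, 0, 0, 0, 0]]], grip=-0.7)

```text
time_s: 46.0
ee_pos: [0.5575, -0.0264, 0.0909]
eef_rot: [[0.993, 0.116, 0.0], [0.116, -0.993, -0.0], [0.0, 0.0, -1.0]]
wrist_force: [-0.6, -0.5, -0.3]
gripper_width: 0.0779
```

>>> jog_arm(series=[[[0, 0, -15, 0, 0, 0], [0, 0, -35, 0, 0, 0], [0, 0, -40, 0, 0, 0], [0, 0, -25, 0, 0, 0], [0, 0, -10, 0, 0, 0], [0, 0, 0, 0, 0, 0]]])

```text
time_s: 46.6
ee_pos: [0.5587, -0.0266, 0.2184]
eef_rot: [[0.993, 0.116, 0.005], [0.116, -0.993, -0.001], [0.004, 0.001, -1.0]]
wrist_force: [0.4, 0.3, 0.3]
gripper_width: 0.08
```

```bash
python3 - <<'E'
from cell import bot
from h import *
s=bot.read_state(); print(s["ee_pos"],s["gripper_width"],s["wrist_force"])
d=snap(bot,"wrist","w10")
for n,p in dict(c1=(.5813,-.003,.152),c2=(.5859,-.0525,.152),c3=(.5372,-.058,.152),c4=(.5307,-.0087,.152),cap=(.6028,-.0814,.165)).items(): print(n,np.round(proj(d,p),1))
plan(s,[.4079,.3477,.215],6.65,12)
E
```

```text
[ 0.55868768 -0.0265926   0.21839785] 0.07995837648286874 [0.43409068 0.27822503 0.34567334]
c1 [354.8 221.1]
c2 [351.2 288.4]
c3 [283.3 288.2]
c4 [280.2 220.8]
cap [369.7 333.7]
[[-5.5,-20,0.1,0,0,0],[-7.3,-26.9,0.2,0,0,0],[-8.8,-32.2,0.2,0,-0.1,0],[-9.9,-36.2,0.2,0,0,0],[-10.7,-39,0.3,0,0,0],[-11,-40.3,0.2,0,0,0],[-11,-40.3,0.3,0.1,-0.1,0],[-10.7,-39,0.3,0,0,0],[-9.9,-36.3,0.4,0,0,0],[-8.8,-32.2,0.2,0,0,0],[-7.3,-26.8,0.3,0,0,0],[-5.5,-20,0.1,0,-0.1,0]]
max [11.  40.3  0.4  0.1  0.1  0. ] end [0.4079 0.3477 0.215 ] dist 0.404
```

View pics/w10.png

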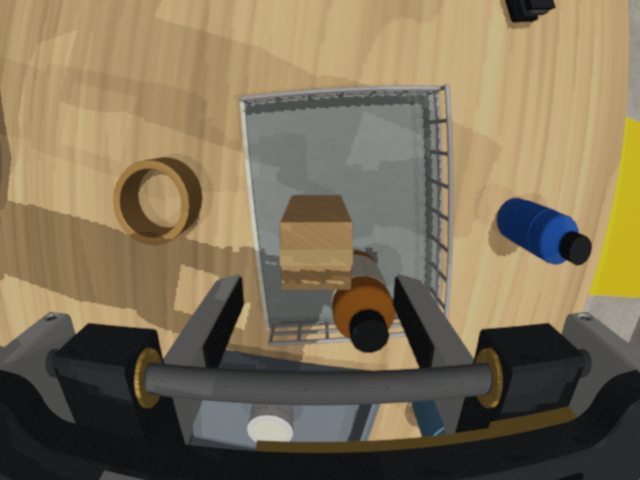

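The carton is back on its spot: corners at (281,222), (353,221), (351,288) and (281,288), matching the prediction within about 2 px. The bottle's cap at (369,331) matches too. Now the canister.

>>> jog_arm(series=[[[-5, -20, 0, 0, 0, 0], [-7, -27, 0, 0, 0, 0], [-9, -32, 0, 0, 0, 0], [-10, -36, 0, 0, 0, 0], [-11, -39, 0, 0, 0, 0], [-11, -40, 0, 0, 0, 0], [-11, -40, 0, 0, 0, 0], [-11, -39, 0, 0, 0, 0], [-10, -36, 0, 0, 0, 0], [-9, -32, 0, 0, 0, 0], [-7, -27, 0, 0, 0, 0], [-5, -20, 0, 0, 0, 0]]], grip=-1)

```text
time_s: 47.85
ee_pos: [0.4047, 0.3475, 0.2132]
eef_rot: [[0.993, 0.117, -0.004], [0.117, -0.993, -0.002], [-0.005, 0.002, -1.0]]
wrist_force: [-0.9, -0.8, 0.8]
gripper_width: 0.0939
```

>>> jog_arm(series=[[[0, 0, 0, 0, 0, 0], [0, 0, 0, 0, 0, 0], [0, 0, 0, 0, 0, 0]]])

```text
time_s: 48.15
ee_pos: [0.4069, 0.3456, 0.2147]
eef_rot: [[0.993, 0.115, -0.002], [0.115, -0.993, -0.002], [-0.002, 0.001, -1.0]]
wrist_force: [0.8, -0.1, -0.3]
gripper_width: 0.0942
```

```bash
python3 - <<'E'
from cell import bot
from h import *
s=bot.read_state(); print(s["ee_pos"],s["gripper_width"])
plan(s,[.4079,.3477,.064],6.65,5)
E
```

```text
[0.40693895 0.34560833 0.21473937] 0.094164455746132
[[0.2,-0.3,22.9,0,0,0],[0.4,-0.5,33.8,0,0,0],[0.3,-0.6,37.4,0.1,0.1,0],[0.3,-0.4,33.7,0,0,0],[0.2,-0.3,22.9,0,0,0]]
max [ 0.4  0.6 37.4  0.1  0.1  0. ] end [0.4079 0.3477 0.064 ] dist 0.151
```

>>> jog_arm(series=[[[0, -2, 15, 0, 0, 0], [0, 0, 28, 0, 0, 0], [0, 0, 38, 0, 0, 0], [0, 0, 34, 0, 0, 0], [0, 0, 22, 0, 0, 0], [0, 0, 11, 0, 0, 0], [0, 0, 2, 0, 0, 0], [0, 0, 0, 0, 0, 0], [0, 0, 0, 0, 0, 0]]])

```text
time_s: 49.05
ee_pos: [0.4082, 0.3494, 0.0674]
eef_rot: [[0.993, 0.116, 0.003], [0.116, -0.993, 0.002], [0.003, -0.001, -1.0]]
wrist_force: [0.5, 0.2, 0.2]
gripper_width: 0.0942
```

>>> jog_arm(series=[[[0, 0, 0, 0, 0, 0], [0, 0, 0, 0, 0, 0], [0, 0, 0, 0, 0, 0], [0, 0, 0, 0, 0, 0], [0, 0, 0, 0, 0, 0], [0, 0, 0, 0, 0, 0], [0, 0, 0, 0, 0, 0], [0, 0, 0, 0, 0, 0]]], grip=1)

```text
time_s: 49.85
ee_pos: [0.4072, 0.3489, 0.0661]
eef_rot: [[0.993, 0.116, 0.001], [0.116, -0.993, 0.0], [0.001, -0.0, -1.0]]
wrist_force: [0.3, 0.7, 0.3]
gripper_width: 0.0549
```

```bash
python3 - <<'E'
from cell import bot
from h import *
s=bot.read_state(); print(s["ee_pos"],s["gripper_width"],s["wrist_force"],s["eef_rot"][0])
s["ee_pos"]=np.array(s["ee_pos"])+[0,0,.1]
plan(s,[.5745,.0600,.16],None,11)
E
```

```text
[0.40721327 0.3488509  0.06605661] 0.05489388061843515 [0.29540297 0.72538011 0.26281921] [9.93268535e-01 1.15833049e-01 5.67395800e-04]
[[7.6,17.5,0.3,0,0,0],[10.2,23.7,0.5,0,0,0],[12.4,28.5,0.6,0,0,0],[13.9,32,0.6,0,0,0],[14.7,34.1,0.7,0,0,0],[15.1,34.7,0.7,0,0,0],[14.7,34.1,0.7,0,0,0],[13.9,32,0.6,0,0,0],[12.4,28.5,0.6,0,0,0],[10.2,23.7,0.4,0,0,0],[7.6,17.5,0.4,0,0,0]]
max [15.1 34.7  0.7  0.   0.   0. ] end [0.5745 0.06   0.16  ] dist 0.334
```

>>> jog_arm(series=[[[0, 0, 0, 0, 0, 0], [0, 0, 0, 0, 0, 0], [0, 0, -8, 0, 0, 0], [0, 0, -22, 0, 0, 0], [0, 0, -30, 0, 0, 0], [0, 0, -28, 0, 0, 0], [0, 0, -12, 0, 0, 0]]])

```text
time_s: 50.55
ee_pos: [0.4078, 0.3495, 0.1687]
eef_rot: [[0.993, 0.116, 0.003], [0.116, -0.993, 0.002], [0.003, -0.002, -1.0]]
wrist_force: [0.7, -0.5, -2.7]
gripper_width: 0.0542
```

>>> jog_arm(series=[[[8, 17, 0, 0, 0, 0], [10, 24, 0, 0, 0, 0], [12, 28, 0, 0, 0, 0], [14, 32, 0, 0, 0, 0], [15, 34, 0, 0, 0, 0], [15, 35, 1, 0, 0, 0], [15, 34, 1, 0, 0, 0], [14, 32, 1, 0, 0, 0], [12, 28, 1, 0, 0, 0], [10, 24, 1, 0, 0, 0], [8, 17, 0, 0, 0, 0], [0, 0, 0, 0, 0, 0]]])

```text
time_s: 51.75
ee_pos: [0.5748, 0.0593, 0.1601]
eef_rot: [[0.994, 0.113, -0.001], [0.113, -0.994, -0.0], [-0.001, 0.0, -1.0]]
wrist_force: [0.6, 0.6, -2.1]
gripper_width: 0.0542
```

>>> jog_arm(series=[[[0, 0, 0, 0, 0, 0], [0, 0, 0, 0, 0, 0], [0, 0, 0, 0, 0, 0]]])

```text
time_s: 52.05
ee_pos: [0.5737, 0.0625, 0.1609]
eef_rot: [[0.993, 0.117, -0.001], [0.117, -0.993, 0.0], [-0.001, -0.0, -1.0]]
wrist_force: [-0.5, 0.8, -3.5]
gripper_width: 0.0543
```

```bash
python3 - <<'E'
from cell import bot
from h import *
s=bot.read_state(); print(s["ee_pos"],s["gripper_width"],s["wrist_force"],s["eef_rot"][0])
plan(s,[.5773,.0372,.16],None,3)
E
```

```text
[0.57368417 0.06245153 0.16085936] 0.0543106902039639 [-0.49702036  0.76884314 -3.48606373] [ 9.93082165e-01  1.17420049e-01 -5.87600816e-04]
[[0.2,7.6,0.3,0,0,0],[0.2,10.3,0.3,0,0,0],[0.2,7.6,0.2,0,0,0]]
max [ 0.2 10.3  0.3  0.   0.   0. ] end [0.5773 0.0372 0.16  ] dist 0.026
```

>>> jog_arm(series=[[[0, 7, 0, 0, 0, 0], [1, 9, 0, 0, 0, 0], [0, 6, 0, 0, 0, 0], [0, 3, 0, 0, 0, 0], [0, 0, 0, 0, 0, 0], [0, 0, 0, 0, 0, 0]]])

```text
time_s: 52.65
ee_pos: [0.5782, 0.0364, 0.1609]
eef_rot: [[0.993, 0.115, -0.0], [0.115, -0.993, 0.0], [-0.0, -0.0, -1.0]]
wrist_force: [0.5, -1.4, -2.3]
gripper_width: 0.0541
```

>>> jog_arm(series=[[[0, 0, 10, 0, 0, 0], [0, 0, 15, 0, 0, 0], [0, 0, 17, 0, 0, 0], [0, 0, 12, 0, 0, 0], [0, 0, 6, 0, 0, 0], [0, 0, 2, 0, 0, 0], [0, 0, 0, 0, 0, 0], [0, 0, 0, 0, 0, 0]]])

```text
time_s: 53.45
ee_pos: [0.579, 0.0365, 0.0997]
eef_rot: [[0.993, 0.116, 0.002], [0.116, -0.993, -0.0], [0.002, 0.0, -1.0]]
wrist_force: [0.0, -0.3, -2.7]
gripper_width: 0.0543
```

>>> jog_arm(series=[[[-1, 0, 3, 0, 0, 0], [0, 0, 2, 0, 0, 0], [0, 0, 1.5, 0, 0, 0], [0, 0, 0, 0, 0, 0], [0, 0, 0, 0, 0, 0]]])

```text
time_s: 53.95
ee_pos: [0.5773, 0.0364, 0.0924]
eef_rot: [[0.993, 0.116, -0.0], [0.116, -0.993, 0.0], [-0.0, -0.0, -1.0]]
wrist_force: [0.6, 0.3, -3.0]
gripper_width: 0.0544
```

>>> jog_arm(series=[[[0, 0, 0.7, 0, 0, 0], [0, 0, 0, 0, 0, 0], [0, 0, 0, 0, 0, 0]]])

```text
time_s: 54.25
ee_pos: [0.5775, 0.0364, 0.0921]
eef_rot: [[0.993, 0.116, 0.001], [0.116, -0.993, -0.0], [0.001, 0.0, -1.0]]
wrist_force: [0.1, 0.8, -1.4]
gripper_width: 0.054
```

>>> jog_arm(series=[[[0, 0, 0.5, 0, 0, 0], [0, 0, 0, 0, 0, 0], [0, 0, 0, 0, 0, 0]]])

```text
time_s: 54.55
ee_pos: [0.5775, 0.0363, 0.092]
eef_rot: [[0.993, 0.116, 0.001], [0.116, -0.993, -0.0], [0.001, 0.0, -1.0]]
wrist_force: [-1.0, 1.3, 3.9]
gripper_width: 0.054
```

>>> jog_arm(series=[[[0, 0, 0, 0, 0, 0], [0, 0, 0, 0, 0, 0], [0, 0, 0, 0, 0, 0], [0, 0, 0, 0, 0, 0]]], grip=-0.7)

```text
time_s: 54.95
ee_pos: [0.5772, 0.0364, 0.091]
eef_rot: [[0.993, 0.116, -0.0], [0.116, -0.993, 0.0], [-0.0, -0.0, -1.0]]
wrist_force: [-0.1, 0.6, 0.1]
gripper_width: 0.0788
```

>>> jog_arm(series=[[[0, 0, -15, 0, 0, 0], [0, 0, -35, 0, 0, 0], [0, 0, -40, 0, 0, 0], [0, 0, -25, 0, 0, 0], [0, -10, -10, 0, 0, 0], [-10, -25, 0, 0, 0, 0], [-15, -35, 0, 0, 0, 0], [-15, -35, 0, 0, 0, 0], [-15, -35, 0, 0, 0, 0], [-15, -35, 0, 0, 0, 0], [-8, -20, 0, 0, 0, 0], [0, 0, 0, 0, 0, 0]]])

```text
time_s: 56.15
ee_pos: [0.4748, 0.2236, 0.2156]
eef_rot: [[0.993, 0.12, -0.002], [0.12, -0.993, 0.0], [-0.002, -0.001, -1.0]]
wrist_force: [0.4, -0.2, -0.6]
gripper_width: 0.0802
```

>>> jog_arm(series=[[[-15, -20, 0, 0, 0, 0], [-25, -30, 0, 0, 0, 0], [-25, -30, 0, 0, 0, 0], [-25, -30, 0, 0, 0, 0], [-25, -30, 0, 0, 0, 0], [-12, -20, 0, 0, 0, 0], [0, 0, 0, 0, 0, 0], [0, 0, 0, 0, 0, 0], [0, 0, 0, 0, 0, 0]]])

```text
time_s: 57.05
ee_pos: [0.3334, 0.3643, 0.216]
eef_rot: [[0.993, 0.114, 0.0], [0.114, -0.993, -0.001], [-0.0, 0.001, -1.0]]
wrist_force: [0.8, -0.3, -0.7]
gripper_width: 0.0798
```

```bash
python3 - <<'E'
from cell import bot
from h import *
d=snap(bot,"top","t11"); e=snap(bot,"side","s11")
s=bot.read_state(); print(s["time_s"],s["ee_pos"],s["wrist_force"],s["joint_velocities"])
a=d["frame"][180:310,255:415,::-1]; cv2.imwrite("pics/t11z.png",cv2.resize(a,None,fx=5,fy=5,interpolation=cv2.INTER_CUBIC)[:600,:800])
b=cv2.imread("pics/top0.png")[180:310,255:415]; df=cv2.absdiff(a,b); cv2.imwrite("pics/t11d.png",cv2.resize(df,None,fx=4.5,fy=4.5)[:600,:800])
E
```

```text
57.15 [0.33344812 0.36430565 0.21609232] [-0.46508527  0.32081706 -0.07786544] [ 0.00367092 -0.00124286  0.00060562  0.0021      0.00091106  0.00118586]
```

View pics/t11z.png

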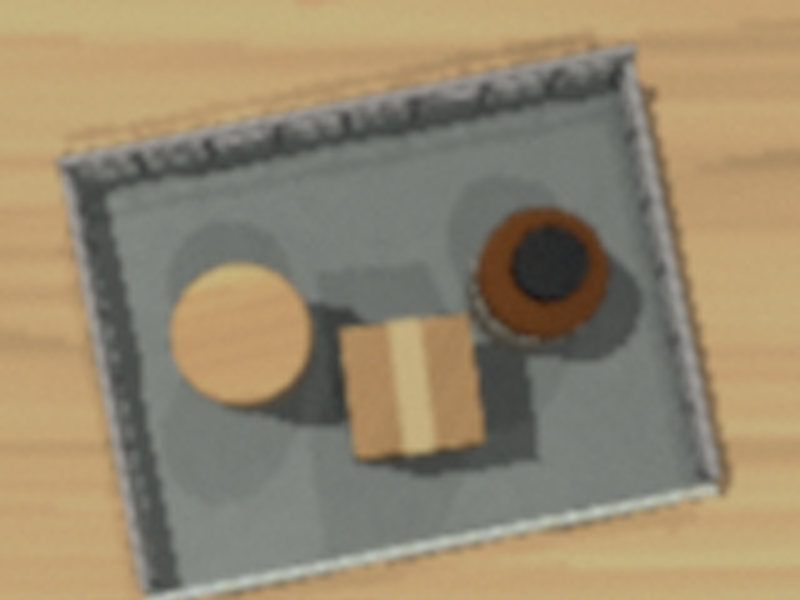

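View pics/s11.png

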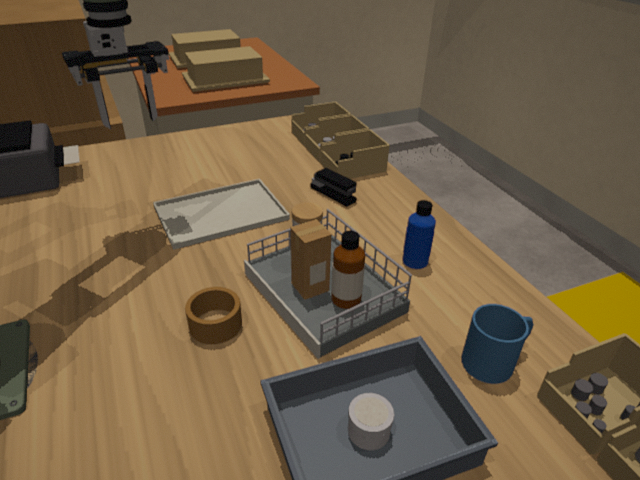

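View pics/t11.png

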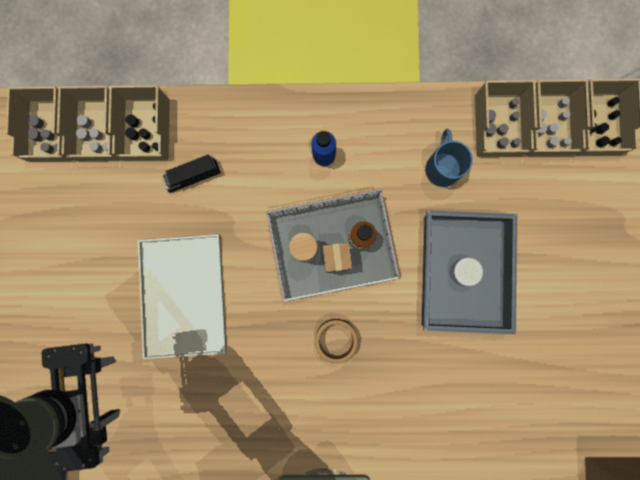

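The final views show canister, carton and bottle upright in the shelf crop within 1–3 zoomed px (about 1 mm) of the start picture. The tin is in mid-tote at (468,271), the bystanders haven't moved and the arm is clear and at rest. Handing in.

```bash
python3 - <<'E'
from cell import bot
print(bot.sign_off())
E
```

```text
the job is handed in; nothing more can be done
None
```

I finished the job and handed it in at about 57 s of the 141 s allowed; the hand-in gives no verdict, so the result below rests on my own last checks.

**What I did:** I moved the canister, carton and amber bottle into the tray, gripping each one high. I then stood the tin in the middle of the tote and put the bottle, carton and canister back on the shelf. I lowered each one until the wrist force showed contact before letting go.

**Last checks:**
- **Shelf:** in the final top view all three stand upright. They are about 1 mm from where they stood in the start picture, against the 15 mm allowed.
- **Tin:** it stands upright in mid-tote in the top and side views.
- **Bystanders:** the tape roll, mug, stapler and the blue look-alike bottle look unmoved.
- **Arm:** it was at rest and clear of everything.

**Disagreements:** none beyond the camera calibration's 2 mm, apart from two small ones. The canister top triangulated 3 mm lower than its stated height. One top-view reading put the canister in the tray 3–4 mm from where the arm had released it. Neither affected a grasp or a placing.

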